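# Fit the crank on the coffee mill and clear it with three steady turns

## Task

The table coffee mill still has beans between its burrs and its crank is off: set the crank's hub fully home on the mill's drive and let go of it, then take the crank again by its wooden knob. Turn it clockwise (seen from above) three full turns at a slow, even pace of about six seconds a turn, carrying it through the stiff spot in every turn without letting it jump ahead or run back. Leave the crank seated on the mill with nothing holding it, and everything else on the cart where it is.

Things in the scene. Friction and masses are not known exactly. Their poses are not given: they have to be found in the camera images.
- mill_seat (a point): Centre of the flat brass top of the mill's bearing (54 mm across), 150 mm above the cart; z up, x out of the back of the mill. The coffee mill: black suction foot 156 mm across stuck fast to the cart, wooden box 118 mm square with a drawer in front (towards -x), steel hopper dome narrowing upwards to the bearing. Nothing of the mill is higher than the bearing except the drive tang.
- drive (a joint): Turning angle of the mill's drive shaft (rad); it counts all turns and grows clockwise seen from above. It turns with light drag (about 0.1 N m) but for one stiff spot in each turn, from about 2.2 to 3.0 rad (and the same in each further turn), where it needs up to about 1.2 N m (some 12 N at the knob); it has no stop and stays where it is left.
- drive_top (a point): Top centre of the drive tang, 24 mm above the bearing: a flat upright steel blade 40 mm long, 10 mm thick, with a rounded top edge. x runs along the 40 mm length, z up; it turns with the drive.
- crank_hub (a point): Centre of the loose crank's dark steel hub, a block 60 mm long (x), 34 mm wide (y), 36 mm high, so 18 mm above its underside. z up, x points along the arm to the knob. The flat dark steel arm (16 mm wide, 8 mm thick, its top 28 mm above the hub's underside) leaves the hub's end. The whole crank weighs about 0.33 kg.
- crank_mouth (a point): Middle of the hub's underside: the mouth of its slot, 42.5 mm long (x), 12.5 mm wide (y), 27 mm deep, which goes over the drive tang either way round. Fully home, this point lies on mill_seat.
- knob: Centre of the crank's upright dark wooden knob, 30 mm thick, 47 mm high, spinning freely on its pin 95 mm from the hub's middle; its origin, at its centre, is 55 mm above the hub's underside. The knob's foot is 31 mm above the hub's underside.
- dispenser: Push dispenser bottle of frosted plastic, 66 mm across, 182 mm high; origin under its centre. A bystander.
- bowl_big: Green plastic bowl, 210 mm across, 75 mm high; origin under its centre. A bystander.
- bowl_orange: Orange plastic bowl, 160 mm across, 65 mm high, nested in the green one; origin under its centre. A bystander.
- wood_lid: Round wooden pot lid, 170 mm across, 34 mm high with its bar grip; origin under its centre. A bystander.
- soup_spoon: White porcelain soup spoon, 120 mm long, 20 mm high; origin under its bowl, the handle runs to its -x. A bystander.
- skimmer: Steel fine-mesh skimmer, its mesh 110 mm across, 23 mm high, with a 215 mm handle to its -x; origin under the mesh. A bystander.
- drip_filter: Small aluminium drip coffee filter with a lid, 82 mm across its flange, 71 mm high; origin under its centre. A bystander.
Not all that is in view belongs to the job. Of the things that look like the part that bears mill_seat, the larger one is meant. There is more than one size of the part that bears crank_hub; the job needs the smaller.

How it is judged (in metres and radians):
On the way, in this order (a step that is already met when the one before it is completed fails the run):
1. the crank sits fully home on the drive and has been let go (horizontal distance between crank_mouth and mill_seat below 0.004 m and z of crank_mouth in the frame of mill_seat between -0.005 and 0.005 m and angle between crank_mouth's own z axis and vertical below 0.08 rad and contact force between the fingers and crank below 0.3 N), for 0.3 s.
2. one turn made by the knob, the crank on its drive (horizontal distance between crank_mouth and mill_seat below 0.008 m and z of crank_mouth in the frame of mill_seat between -0.005 and 0.012 m and angle between crank_mouth's own z axis and vertical below 0.2 rad and contact force between the fingers and knob above 0.5 N and value of joint drive above 6.1 rad).
3. two turns made by the knob, the crank on its drive (horizontal distance between crank_mouth and mill_seat below 0.008 m and z of crank_mouth in the frame of mill_seat between -0.005 and 0.012 m and angle between crank_mouth's own z axis and vertical below 0.2 rad and contact force between the fingers and knob above 0.5 N and value of joint drive above 12.4 rad).
4. three turns made by the knob, the crank on its drive (horizontal distance between crank_mouth and mill_seat below 0.008 m and z of crank_mouth in the frame of mill_seat between -0.005 and 0.012 m and angle between crank_mouth's own z axis and vertical below 0.2 rad and contact force between the fingers and knob above 0.5 N and value of joint drive above 18.2 rad).
At the end, for the whole second after the job is handed in: The drive stands at 18.2 to 22 rad (three turns) and is still; the crank is fully home on it (underside within 5 mm of the bearing's top, centred within 4 mm, upright within 0.08 rad), released; all bystanders are within 30 mm of where they began and the bottle upright (horizontal distance between crank_mouth and mill_seat below 0.004 m and z of crank_mouth in the frame of mill_seat between -0.005 and 0.005 m and angle between crank_mouth's own z axis and vertical below 0.08 rad and value of joint drive between 18.2 and 22 rad and velocity of joint drive between -0.05 and 0.05 rad/s and distance of each of dispenser, bowl_big, bowl_orange, wood_lid, soup_spoon, skimmer, drip_filter from where it was at the start of the episode below 0.03 m and angle between dispenser's own z axis and vertical below 0.5 rad); the robot touches nothing.
It fails at once if the fitted crank is raced or jumps ahead after the stiff spot (over 4.5 rad/s) (horizontal distance between crank_mouth and mill_seat below 0.008 m and z of crank_mouth in the frame of mill_seat between -0.005 and 0.012 m and angle between crank_mouth's own z axis and vertical below 0.2 rad and velocity of joint drive above 4.5 rad/s).
It fails at once if the seated crank runs back (over 1.5 rad/s backwards), or the drive is turned back past -0.6 rad ((horizontal distance between crank_mouth and mill_seat below 0.004 m and z of crank_mouth in the frame of mill_seat between -0.005 and 0.005 m and angle between crank_mouth's own z axis and vertical below 0.08 rad and velocity of joint drive below -1.5 rad/s) or value of joint drive below -0.6 rad).
It fails at once if a bystander is shifted by more than 30 mm or the bottle is knocked over (distance of any of dispenser, bowl_big, bowl_orange, wood_lid, soup_spoon, skimmer, drip_filter from where it was at the start of the episode above 0.03 m or angle between dispenser's own z axis and vertical above 0.5 rad).
It also fails if it takes over 72 s, if anything falls off the work surface, if the arm or the gripper's body presses on something with over 40 N, if the wrist force passes 120 N, or if a joint passes its speed limit or range.

## Robot

A 6-joint arm with a two-finger parallel gripper is mounted at the origin on the work surface. World frame = base frame: x ahead of the robot, y to its left, z up, the work surface at z = 0. Lengths are in mm, angles in degrees, forces in N, time in s.
With the tool pointing down it reaches from about 250 to 800 mm from the base axis. Payload 3.9 kg.
Tool frame: the origin (TCP) lies at the very end of the fingers, on their centre line; the grasp point (between the pads) lies 19 mm behind it (pinch_z is the distance from the TCP to the grasp point, in mm); z points along the fingers, y is the direction in which the jaws open and shut (so a half turn about z gives the same grasp; the last joint's range is limited). The gripper opens to 85 mm and grips with 20 to 120 N. Pads are 22 mm wide; open, the fingers measure 114 mm over their backs; the gripper's body (76 mm by 85 mm) begins 54 mm behind the grasp point. The pads swing forward as they close: fully open they stand 13 mm farther back than shut.
Start: joints at [-75.287, 14.897, -7.913, 67.191, 0, 90], TCP at [133.339, -507.776, 231.304] pointing down, gripper open.
Joint ranges: [-159.42, 159.42], [-47.68, 98.78], [-73.54, 78.23], [-108.79, 121.32], [-90, 84.71], [-180, 180]. Speed limits (degrees/s): [147.25, 147.25, 180, 180, 180, 180].

## Interface

Orientations are given as [roll, pitch, yaw] about the fixed x, y, z axes, in that order (R = Rz(yaw) Ry(pitch) Rx(roll)).
In Python, from cell import get_obs, snapshot, sign_off, outline_of, landmark_of, pinch_z gives the robot as it stands. The module is installed in compiled form; this text tells all that it offers.
- The arm moves only by the tool jog_arm, never from a script. Its argument "rows" is a list of rows, each an object with "xyz": the shift along the tool's x, y, z in units of 0.2 m (1.0 is 0.2 m), a list of three; "rot": the turn, a rotation vector about the tool's x, y, z in units of 2 pi rad (1.0 is 2 pi rad), a list of three; "gripper": the finger opening in mm, from 0 to 85.4. A call has exactly 10 rows; each row is the pose to reach, as a shift and turn from the pose commanded when the call began, along the tool's axes at that moment, turning the shorter way round; what a row does not reach only later rows make up. A row lasts 1/12 s, in which the tool goes at most 41.7 mm and 7.16 degrees, less where a joint would pass 70% of its speed; a pose out of reach is approached as far as the arm can. A call with a number of a shift or a turn outside -1 to 1 is refused whole. A call with a gripper value outside its range is refused whole. The fingers move at their own pace and stop on an object; "force" is the grip in N (left out, the last holds). Time passes only in rows, so rows that repeat a pose let the fingers close, or fill a call up. It gives the time, the measured TCP pose, the force and the opening at its end, in the units of the state.
- get_obs(): the state, without advancing time (a new reading comes with each control period).
- snapshot(name): name is "scene" or "top" or "wrist"; returns a dict with "frame" (480x640x3 uint8, red, green, blue), "intrinsics" (3x3 intrinsics, pixels), "rvec" (rotation vector, rad) and "tvec" (3), from world to camera coordinates, as OpenCV has them; the wrist camera has in their place "hand_eye" (4x4, takes a point from camera to tool coordinates, whose origin is the TCP and whose axes are the flange's). Camera axes: x right, y down, z forward; pixel columns grow to the right and rows downward; lengths in mm; the calibration is good to about 2 mm. A picture is of the moment at which its call begins: read the wrist's pose just before it. There is no depth.
- sign_off(): hands the job in, once; it reports no verdict.
Trained networks look in the newest picture that a camera, given by its name, has taken for a name from the list of things; names that differ only in an ending like _2 or _b are one class to them, and where a whole thing is asked for, a point or a joint stands for the part that bears it (a point fixed in the world has none). Each returns a list of dicts, best first, with "score" (0 to 1); they miss things now and then, are a little off and sometimes report something else, mostly with a low value. They report only what shows in the picture. A call takes as long as a camera call. They do not tell look-alikes from the thing itself.
- outline_of(camera, target): "region" (480x640 bool, what is visible of it).
- landmark_of(camera, target): "location" ([x, y, z] in mm, in world coordinates, good to about 4 mm: a listed point, or the origin of a listed thing).
The state is a dict: "clock": time; "q": joint angles; "joint_vel": joint speeds; "effort": joint torques, N m; "tcp_pos": TCP position; "tcp_rot": TCP orientation; "ft_force": force on the tool from outside, world axes, zero at the start; "ft_torque": the same for the moment, N m; "opening": finger opening in mm.
Only numpy, scipy, OpenCV 4.12 (cv2) and the standard library are available. Lean on these libraries where they do the work, as an engineer would, in place of code of your own. Each camera call takes 0.05 s, during which the arm holds its last target. There are 200 camera calls.

## Working session

There is one attempt and no reset: what is moved stays moved. The work goes in short steps, Python scripts to look and compute and a tool call to move; the robot and the scene stay as the last step left them, time stands still between calls to the robot, and variables do not carry over. Pictures are saved under pics/ and viewed, about 8 in all and at most 12, crops included, and the job is handed in when it is done.

Besides the shell and the picture viewer there is one more tool, called after ">>>" as name(argument=value, ...) on one line, values as JSON. jog_arm: Moves the arm, as the interface text tells. Its arguments: {"type":"object","properties":{"rows":{"type":"array"},"force":{"type":"number"}},"required":["rows"]}

```bash
mkdir -p pics
python3 - <<'E'
from cell import *
import cv2,numpy as np
o=get_obs();print({k:np.round(v,2).tolist() for k,v in o.items()}, pinch_z)
for c in ("scene","top"):
    s=snapshot(c);cv2.imwrite(f"pics/{c}0.png",s["frame"][...,::-1])
    print(c,s["intrinsics"].tolist(),s["rvec"],s["tvec"])
    for t in ("mill_seat","drive_top","crank_hub","crank_mouth","knob","dispenser","bowl_big","wood_lid","soup_spoon","skimmer","drip_filter"):
        print(t,[(round(d["score"],2),np.round(d["location"]).tolist()) for d in landmark_of(c,t)][:4])
E
```

```text
{'clock': 0.0, 'q': [-75.28, 14.94, -7.99, 67.19, 0.0, 90.0], 'joint_vel': [-0.04, 0.02, 0.08, 0.01, -0.01, 0.05], 'effort': [-0.0, -40.57, 25.39, 0.02, -0.0, -0.0], 'tcp_pos': [133.19, -507.13, 230.47], 'tcp_rot': [-179.89, -0.0, 14.72], 'ft_force': [0.2, 0.51, -0.48], 'ft_torque': [0.02, 0.01, -0.01], 'opening': 85.95} 18.700000000000003
scene [[461.8964429078286, 0.0, 317.7287797552906], [0.0, 461.8964429078286, 236.2160065179937], [0.0, 0.0, 1.0]] [ 2.04685815  1.6847882  -0.50384655] [-108.60049456 -378.67235814 1643.36717132]
mill_seat [(0.94, [387.0, -169.0, 101.0]), (0.61, [571.0, -192.0, 148.0])]
drive_top [(0.66, [386.0, -164.0, 116.0]), (0.58, [567.0, -193.0, 173.0])]
crank_hub [(0.84, [542.0, 218.0, 18.0]), (0.81, [349.0, 190.0, 22.0])]
crank_mouth [(0.71, [351.0, 188.0, -2.0]), (0.57, [544.0, 216.0, -5.0])]
knob [(0.53, [580.0, 135.0, 53.0]), (0.49, [410.0, 80.0, 77.0])]
dispenser [(0.87, [471.0, -485.0, -4.0]), (0.51, [721.0, 316.0, 4.0])]
bowl_big [(0.82, [484.0, 464.0, -1.0])]
wood_lid [(0.76, [749.0, 12.0, -2.0]), (0.58, [718.0, 317.0, 2.0])]
soup_spoon [(0.64, [464.
[... 314 characters left out ...]
 [0.0, 0.0, 1.0]] [ 2.17844742 -2.02598971  0.21727759] [ -39.28913381  553.38043814 1141.74299456]
mill_seat [(0.8, [383.0, -168.0, 105.0]), (0.56, [568.0, -191.0, 150.0])]
drive_top [(0.76, [570.0, -191.0, 173.0]), (0.61, [382.0, -164.0, 125.0])]
crank_hub [(0.95, [345.0, 185.0, 23.0]), (0.56, [550.0, 214.0, 16.0])]
crank_mouth [(0.97, [347.0, 188.0, 2.0]), (0.72, [544.0, 213.0, 3.0])]
knob [(0.61, [582.0, 123.0, 56.0]), (0.61, [416.0, 85.0, 74.0])]
dispenser [(0.7, [477.0, -482.0, -3.0]), (0.38, [546.0, 214.0, 3.0])]
bowl_big []
wood_lid [(0.64, [750.0, 13.0, -4.0])]
soup_spoon [(0.84, [457.0, -12.0, -3.0])]
skimmer [(0.79, [720.0, 315.0, 3.0])]
drip_filter [(0.88, [754.0, -268.0, -2.0])]
```

View pics/top0.png

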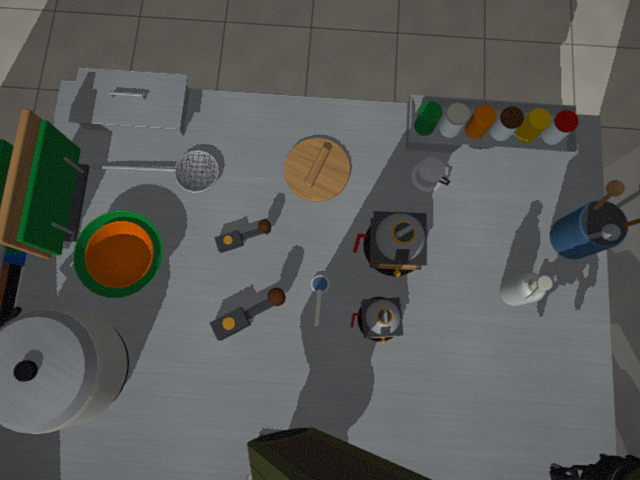

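View pics/scene0.png

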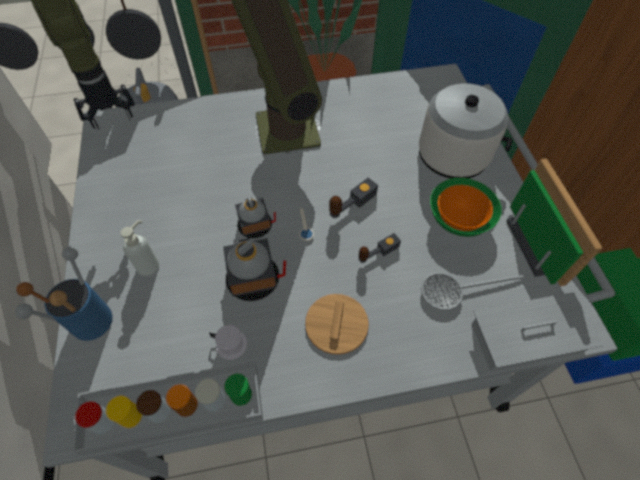

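```bash
cat > h.py <<'E'
from cell import *
import cv2,numpy as np
from scipy.spatial.transform import Rotation as R
def pose():
    o=get_obs(); return np.array(o["tcp_pos"]),R.from_euler('xyz',o["tcp_rot"],degrees=True),o
def go(p,r,xyz,yaw):
    """row numbers for reaching xyz, yaw (tool down) from pose p,r"""
    d=r.inv().apply(np.array(xyz)-p)/200
    v=(r.inv()*R.from_euler('xyz',[180,0,yaw],degrees=True)).as_rotvec()/(2*np.pi)
    print("xyz",d.round(4).tolist(),"rot",v.round(4).tolist())
def cam(name):
    p,r,o=pose(); s=snapshot(name)
    if name=="wrist":
        H=np.array(s["hand_eye"]); T=np.eye(4);T[:3,:3]=r.as_matrix();T[:3,3]=p; W=np.linalg.inv(T@H)
    else:
        W=np.eye(4);W[:3,:3]=cv2.Rodrigues(np.array(s["rvec"]))[0];W[:3,3]=np.ravel(s["tvec"])
    return s["frame"],np.array(s["intrinsics"]),W
def px2w(K,W,uv,z):
    """pixels to world points on the plane at height z"""
    d=np.c_[np.atleast_2d(uv),np.ones(len(np.atleast_2d(uv)))]@np.linalg.inv(K).T@W[:3,:3]
    c=-W[:3,:3].T@W[:3,3]
    return c+d*((z-c[2])/d[:,2:3])
def w2px(K,W,P):
    q=np.c_[np.atleast_2d(P),np.ones(len(np.atleast_2d(P)))]@W[:3].T@K.T
    return q[:,:2]/q[:,2:]
E
python3 - <<'E'
from h import *
s=snapshot("wrist");print(np.round(s["hand_eye"],3).tolist(),s["intrinsics"][0])
p,r,o=pose()
go(p,r,[300,-330,380],14.7)
go(p,r,[500,-191,380],0)
f=cv2.imread("pics/top0.png")[190:290,340:470]
cv2.imwrite("pics/c1.png",cv2.resize(f,None,fx=5,fy=5,interpolation=2))
E
```

```text
[[0.001, -0.964, -0.267, 68.009], [1.0, 0.001, 0.001, 0.025], [-0.001, -0.267, 0.964, -142.534], [0.0, 0.0, 0.0, 1.0]] [390.10745056   0.         317.82913639]
xyz [1.0317, -0.6481, -0.7434] rot [-0.0, -0.0, 0.0]
xyz [2.1754, -1.0663, -0.7434] rot [-0.0, -0.0, 0.0409]
```

View pics/c1.png

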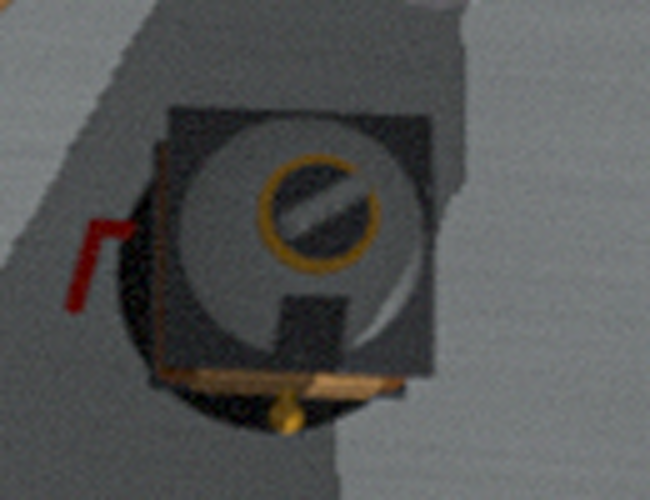

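>>> jog_arm(rows=[{"xyz": [0.05, -0.03, -0.05], "rot": [0, 0, 0.01], "gripper": 85}, {"xyz": [0.15, -0.1, -0.12], "rot": [0, 0, 0.02], "gripper": 85}, {"xyz": [0.3, -0.2, -0.2], "rot": [0, 0, 0.035], "gripper": 85}, {"xyz": [0.45, -0.3, -0.3], "rot": [0, 0, 0.05], "gripper": 85}, {"xyz": [0.6, -0.4, -0.4], "rot": [0, 0, 0.065], "gripper": 85}, {"xyz": [0.75, -0.5, -0.45], "rot": [0, 0, 0.08], "gripper": 85}, {"xyz": [0.87, -0.57, -0.5], "rot": [0, 0, 0.09], "gripper": 85}, {"xyz": [0.95, -0.62, -0.5], "rot": [0, 0, 0.1], "gripper": 85}, {"xyz": [1.0, -0.65, -0.5], "rot": [0, 0, 0.1], "gripper": 85}, {"xyz": [1.0, -0.65, -0.5], "rot": [0, 0, 0.1], "gripper": 85}])

```text
clock: 2.08
tcp_pos: [295.2, -329.8, 331.8]
tcp_rot: [-180.0, -0.1, -21.1]
ft_force: [0.8, 0.7, 0.8]
opening: 84.8
```

Run:
```python
from h import *
p,r,o=pose();print(p,o["tcp_rot"],o["q"],o["clock"])
go(p,r,[569,-191,285],-62)
```

```text
[ 295.15710433 -329.78033596  331.75621773] [-1.79983113e+02 -6.33625019e-02 -2.10836694e+01] [-4.82028914e+01  5.23140915e+00 -5.15760612e+00  7.95622863e+01
  4.39142179e-02  1.52880787e+02] 2.0833
xyz [1.0277, -1.1399, 0.2353] rot [-0.0001, -0.0002, 0.1137]
```

>>> jog_arm(rows=[{"xyz": [0.05, -0.05, 0], "rot": [0, 0, -0.018], "gripper": 85}, {"xyz": [0.12, -0.14, 0], "rot": [0, 0, -0.037], "gripper": 85}, {"xyz": [0.2, -0.22, 0], "rot": [0, 0, -0.056], "gripper": 85}, {"xyz": [0.27, -0.3, 0], "rot": [0, 0, -0.075], "gripper": 85}, {"xyz": [0.35, -0.4, 0], "rot": [0, 0, -0.094], "gripper": 85}, {"xyz": [0.42, -0.47, 0], "rot": [0, 0, -0.113], "gripper": 85}, {"xyz": [0.5, -0.55, 0], "rot": [0, 0, -0.132], "gripper": 85}, {"xyz": [0.57, -0.63, 0], "rot": [0, 0, -0.151], "gripper": 85}, {"xyz": [0.65, -0.72, 0], "rot": [0, 0, -0.17], "gripper": 85}, {"xyz": [0.7, -0.8, 0], "rot": [0, 0, -0.189], "gripper": 85}])

```text
clock: 2.92
tcp_pos: [483.5, -233.4, 330.8]
tcp_rot: [180.0, 0.0, 47.1]
ft_force: [0.0, 0.7, -0.6]
opening: 84.5
```

Run:
```python
from h import *
p,r,o=pose();print(p,o["tcp_rot"],o["q"],o["clock"])
go(p,r,[569,-191,285],118)
```

```text
[ 483.54703915 -233.40886039  330.78315747] [1.79992837e+02 1.42522098e-02 4.70678542e+01] [-2.57572839e+01  1.49519066e+01  6.89068437e+00  8.19361427e+01
 -1.57318135e-02  1.07174861e+02] 2.9167
xyz [0.4463, 0.1684, 0.2288] rot [-0.0, 0.0, -0.197]
```

>>> jog_arm(rows=[{"xyz": [0.05, 0.02, 0.02], "rot": [0, 0, -0.019], "gripper": 85}, {"xyz": [0.1, 0.04, 0.05], "rot": [0, 0, -0.038], "gripper": 85}, {"xyz": [0.15, 0.06, 0.08], "rot": [0, 0, -0.057], "gripper": 85}, {"xyz": [0.2, 0.08, 0.1], "rot": [0, 0, -0.076], "gripper": 85}, {"xyz": [0.25, 0.1, 0.13], "rot": [0, 0, -0.095], "gripper": 85}, {"xyz": [0.3, 0.12, 0.16], "rot": [0, 0, -0.114], "gripper": 85}, {"xyz": [0.36, 0.14, 0.19], "rot": [0, 0, -0.133], "gripper": 85}, {"xyz": [0.42, 0.16, 0.22], "rot": [0, 0, -0.152], "gripper": 85}, {"xyz": [0.446, 0.168, 0.23], "rot": [0, 0, -0.171], "gripper": 85}, {"xyz": [0.446, 0.168, 0.23], "rot": [0, 0, -0.19], "gripper": 85}])

```text
clock: 3.75
tcp_pos: [568.3, -191.3, 283.7]
tcp_rot: [-179.9, -0.1, 115.5]
ft_force: [-0.8, -0.4, 0.6]
opening: 84.9
```

Run:
```python
from h import *
f,K,W=cam("wrist"); p,r,o=pose();print(p,o["tcp_rot"],o["clock"])
cv2.imwrite("pics/w1.png",f[...,::-1]); np.savez("w1.npz",f=f,K=K,W=W)
for t in ("mill_seat","drive_top"):
    print(t,[(round(d["score"],2),np.round(d["location"],1).tolist()) for d in landmark_of("wrist",t)][:4])
```

```text
[ 567.9121464  -191.56528211  284.16147704] [-1.79916152e+02 -5.06177100e-02  1.15706210e+02] 3.8
mill_seat [(0.62, [388.3, -163.7, 104.3]), (0.57, [565.7, -187.4, 146.1])]
drive_top [(0.66, [568.6, -193.2, 176.4]), (0.58, [383.5, -166.1, 123.6])]
```

View pics/w1.png

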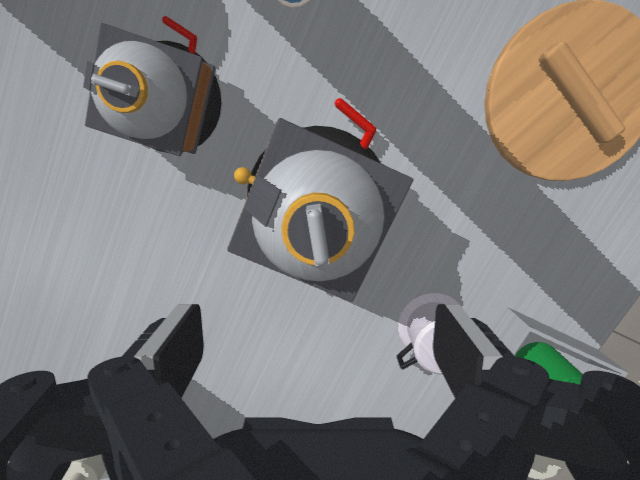

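```bash
cat >> h.py <<'E'
def ring(f,K,W,z,box,lo=(12,120,90),hi=(32,255,255)):
    """centre (world, plane z) of the outer edge of an orange/brass ring, inside box u0,v0,u1,v1"""
    m=cv2.inRange(cv2.cvtColor(f,cv2.COLOR_RGB2HSV),lo,hi); u0,v0,u1,v1=box
    k=np.zeros_like(m);k[v0:v1,u0:u1]=m[v0:v1,u0:u1]
    c=max(cv2.findContours(k,cv2.RETR_EXTERNAL,cv2.CHAIN_APPROX_NONE)[0],key=cv2.contourArea)[:,0].astype(float)
    P=px2w(K,W,c,z)[:,:2]
    from scipy.optimize import least_squares
    s=least_squares(lambda a:np.hypot(*(P-a[:2]).T)-a[2],[*P.mean(0),20],loss="soft_l1").x
    return s
E
python3 - <<'E'
from h import *
d=np.load("w1.npz");f,K,W=d["f"],d["K"],d["W"]
s=ring(f,K,W,150,(270,180,365,275));print("ring",s)
c=s[:2]
g=cv2.cvtColor(f,cv2.COLOR_RGB2GRAY).astype(float)
# bright top: search angle/offset of a 40x7 patch at z=172, contrast against flanks
from itertools import product
def mean(a,cx,x,y,z):
    X,Y=np.meshgrid(x,y);ca,sa=np.cos(a),np.sin(a)
    P=np.c_[(cx[0]+ca*X-sa*Y).ravel(),(cx[1]+sa*X+ca*Y).ravel(),np.full(X.size,z)]
    q=w2px(K,W,P).astype(np.float32)
    return cv2.remap(g.astype(np.float32),q[:,0],q[:,1],1).reshape(X.shape)
best=[]
x=np.linspace(-16,16,30)
for a,o,t in product(np.radians(np.arange(95,145,1)),np.arange(-4,4.1,.5),[0]):
    cc=c+o*np.array([-np.sin(a),np.cos(a)])
    best.append((mean(a,cc,x,np.linspace(-3.5,3.5,8),173).mean()-mean(a,cc,x,np.r_[-8:-6:3j,6:8:3j],173).mean(),np.degrees(a),o))
best.sort(reverse=True);print(np.round(best[:5],2))
a=np.radians(best[0][1])
im=f[...,::-1].copy()
b=cv2.resize(im[180:280,260:380],None,fx=6,fy=6,interpolation=cv2.INTER_CUBIC)
ca,sa=np.cos(a),np.sin(a)
def draw(xy,z,col):
    P=[(c[0]+ca*x-sa*y,c[1]+sa*x+ca*y,z) for x,y in xy]
    q=((w2px(K,W,P)-[260,180]+.5)*6).astype(int); cv2.polylines(b,[q],True,col,1)
draw([(-20,-5),(20,-5),(20,5),(-20,5)],172,(0,0,255));draw([(-20,-5),(20,-5),(20,5),(-20,5)],150,(255,0,0))
t=np.linspace(0,6.28,60);draw(np.c_[27*np.cos(t),27*np.sin(t)],150,(0,255,0))
cv2.imwrite("pics/c2.png",b)
E
```

```text
ring [ 567.89360107 -190.06573517   25.01197096]
[[ 84.98 124.     0.5 ]
 [ 84.82 125.     0.5 ]
 [ 84.77 123.     0.5 ]
 [ 84.34 126.     0.5 ]
 [ 84.28 122.     0.5 ]]
```

View pics/c2.png

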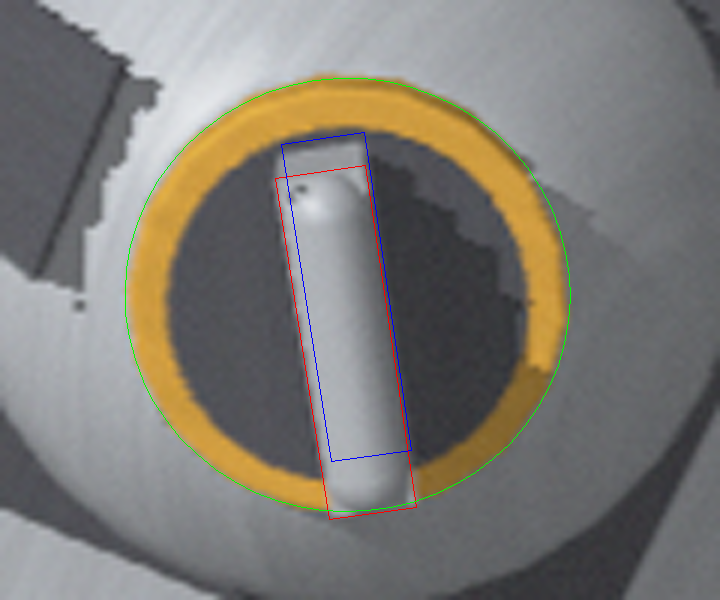

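>>> jog_arm(rows=[{"xyz": [0.05, 0.02, 0.0], "rot": [0, 0, 0], "gripper": 85}, {"xyz": [0.15, 0.06, 0.0], "rot": [0, 0, 0], "gripper": 85}, {"xyz": [0.25, 0.1, 0.0], "rot": [0, 0, 0], "gripper": 85}, {"xyz": [0.35, 0.14, 0.0], "rot": [0, 0, 0], "gripper": 85}, {"xyz": [0.45, 0.18, 0.05], "rot": [0, 0, 0], "gripper": 85}, {"xyz": [0.55, 0.22, 0.1], "rot": [0, 0, 0], "gripper": 85}, {"xyz": [0.65, 0.26, 0.15], "rot": [0, 0, 0], "gripper": 85}, {"xyz": [0.75, 0.3, 0.2], "rot": [0, 0, 0], "gripper": 85}, {"xyz": [0.85, 0.35, 0.25], "rot": [0, 0, 0.003], "gripper": 85}, {"xyz": [0.95, 0.4, 0.3], "rot": [0, 0, 0.007], "gripper": 85}])

```text
clock: 4.73
tcp_pos: [559.0, 16.2, 225.3]
tcp_rot: [180.0, 0.0, 112.4]
ft_force: [-0.5, -0.5, -0.2]
opening: 84.9
```

>>> jog_arm(rows=[{"xyz": [0.1, 0.04, 0.05], "rot": [0, 0, 0], "gripper": 85}, {"xyz": [0.2, 0.08, 0.1], "rot": [0, 0, 0], "gripper": 85}, {"xyz": [0.3, 0.12, 0.15], "rot": [0, 0, 0], "gripper": 85}, {"xyz": [0.4, 0.16, 0.2], "rot": [0, 0, 0], "gripper": 85}, {"xyz": [0.5, 0.2, 0.25], "rot": [0, 0, 0], "gripper": 85}, {"xyz": [0.6, 0.24, 0.3], "rot": [0, 0, 0], "gripper": 85}, {"xyz": [0.7, 0.28, 0.35], "rot": [0, 0, 0], "gripper": 85}, {"xyz": [0.8, 0.32, 0.4], "rot": [0, 0, 0], "gripper": 85}, {"xyz": [0.87, 0.35, 0.41], "rot": [0, 0, 0], "gripper": 85}, {"xyz": [0.9, 0.36, 0.42], "rot": [0, 0, 0], "gripper": 85}])

```text
clock: 5.57
tcp_pos: [556.3, 210.8, 141.1]
tcp_rot: [-180.0, -0.0, 112.7]
ft_force: [0.1, -0.7, 0.7]
opening: 85.2
```

Run:
```python
from h import *
f,K,W=cam("wrist"); p,r,o=pose();print(p,o["tcp_rot"],o["clock"])
cv2.imwrite("pics/w2.png",f[...,::-1]); np.savez("w2.npz",f=f,K=K,W=W)
for t in ("crank_hub","crank_mouth","knob"):
    print(t,[(round(d["score"],2),np.round(d["location"],1).tolist()) for d in landmark_of("wrist",t)][:4])
```

```text
[556.33475491 210.91225358 141.14216351] [ 1.79992691e+02 -4.05797176e-02  1.12709516e+02] 5.6167
crank_hub [(0.77, [542.4, 218.2, 19.9]), (0.67, [348.0, 191.7, 22.3])]
crank_mouth [(0.65, [349.4, 191.4, -2.9])]
knob [(0.74, [581.7, 126.9, 59.0]), (0.67, [415.0, 79.4, 74.3])]
```

View pics/w2.png

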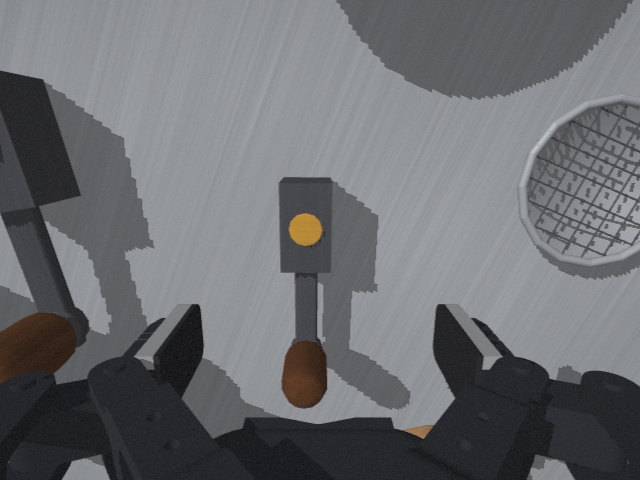

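Run:
```python
from h import *
d=np.load("w2.npz");f,K,W=d["f"],d["K"],d["W"]
print("cap",ring(f,K,W,37,(280,200,335,260)))
P=px2w(K,W,[[280.5,183],[330.5,183],[331,272.5],[280,272.5]],36);print(P.round(1),P.mean(0))
g=cv2.cvtColor(f,cv2.COLOR_RGB2GRAY).astype(int)
for v in (195,205,255,265):   # left/right hub edges
    row=g[v,260:350]; dd=np.abs(np.diff(row)); print(v,[260+i for i in np.argsort(-dd)[:4]],row[10:30].tolist(),row[62:80].tolist())
m=(g<85).astype(np.uint8); m=m[150:300,250:340]
p,r,o=pose()
go(p,r,[545,216,8],112.7)
```

```text
cap [545.87931209 215.66185043  10.45736368]
[[520.2 237.3  36. ]
 [549.4 249.5  36. ]
 [573.3 194.5  36. ]
 [541.7 181.3  36. ]] [546.14010047 215.63012404  36.        ]
195 [np.int64(278), np.int64(279), np.int64(331), np.int64(277)] [152, 147, 149, 148, 150, 145, 144, 144, 133, 95, 73, 75, 72, 74, 71, 74, 69, 73, 74, 73] [75, 75, 76, 72, 73, 72, 73, 69, 73, 73, 89, 97, 101, 99, 99, 96, 101, 96]
205 [np.int64(278), np.int64(279), np.int64(331), np.int64(277)] [146, 147, 144, 146, 147, 145, 148, 146, 138, 98, 74, 73, 74, 73, 75, 71, 73, 73, 73, 73] [74, 75, 72, 75, 72, 72, 75, 71, 73, 78, 96, 96, 95, 99, 100, 99, 96, 100]
255 [np.int64(279), np.int64(280), np.int64(330), np.int64(278)] [148, 149, 155, 152, 151, 150, 151, 156, 155, 140, 98, 74, 75, 75, 72, 72, 73, 70, 73, 73] [71, 74, 71, 73, 69, 67, 68, 70, 76, 92, 103, 103, 99, 100, 102, 103, 100, 98]
265 [np.int64(279), np.int64(280), np.int64(330), np.int64(331)] [153, 152, 149, 156, 156, 153, 152, 148, 149, 150, 106, 73, 72, 73, 72, 74, 70, 73, 74, 72] [71, 71, 69, 71, 71, 71, 72, 68, 75, 91, 100, 102, 99, 97, 97, 99, 101, 102]
xyz [0.0592, -0.0406, 0.6699] rot [0.0001, 0.0001, -0.0003]
```

>>> jog_arm(rows=[{"xyz": [0.02, -0.02, 0.03], "rot": [0, 0, 0], "gripper": 85}, {"xyz": [0.04, -0.038, 0.1], "rot": [0, 0, 0], "gripper": 85}, {"xyz": [0.0416, -0.0385, 0.2], "rot": [0, 0, 0], "gripper": 85}, {"xyz": [0.0416, -0.0385, 0.3], "rot": [0, 0, 0], "gripper": 85}, {"xyz": [0.0416, -0.0385, 0.4], "rot": [0, 0, 0], "gripper": 85}, {"xyz": [0.0416, -0.0385, 0.5], "rot": [0, 0, 0], "gripper": 85}, {"xyz": [0.0416, -0.0385, 0.58], "rot": [0, 0, 0], "gripper": 85}, {"xyz": [0.0416, -0.0385, 0.63], "rot": [0, 0, 0], "gripper": 85}, {"xyz": [0.0416, -0.0385, 0.66], "rot": [0, 0, 0], "gripper": 85}, {"xyz": [0.0416, -0.0385, 0.665], "rot": [0, 0, 0], "gripper": 85}])

```text
clock: 6.6
tcp_pos: [545.7, 212.7, 7.5]
tcp_rot: [-179.9, 0.0, 112.6]
ft_force: [-0.7, -1.3, 0.4]
opening: 85.2
```

>>> jog_arm(rows=[{"xyz": [0, 0, 0], "rot": [0, 0, 0], "gripper": 50}, {"xyz": [0, 0, 0], "rot": [0, 0, 0], "gripper": 40}, {"xyz": [0, 0, 0], "rot": [0, 0, 0], "gripper": 30}, {"xyz": [0, 0, 0], "rot": [0, 0, 0], "gripper": 20}, {"xyz": [0, 0, 0], "rot": [0, 0, 0], "gripper": 20}, {"xyz": [0, 0, 0], "rot": [0, 0, 0], "gripper": 20}, {"xyz": [0, 0, 0], "rot": [0, 0, 0], "gripper": 20}, {"xyz": [0, 0, 0], "rot": [0, 0, 0], "gripper": 20}, {"xyz": [0, 0, 0], "rot": [0, 0, 0], "gripper": 20}, {"xyz": [0, 0, 0], "rot": [0, 0, 0], "gripper": 20}], force=60)

```text
clock: 7.43
tcp_pos: [547.3, 213.9, 9.4]
tcp_rot: [179.9, 0.0, 112.6]
ft_force: [-0.3, -0.1, 5.8]
opening: 33.2
```

Run:
```python
from h import *
f,K,W=cam("wrist"); p,r,o=pose();print(p,o["tcp_rot"],o["clock"],o["opening"],o["ft_force"])
np.savez("w3.npz",f=f,K=K,W=W); cv2.imwrite("pics/w3.png",f[...,::-1])
```

```text
[547.2650164  213.91766098   9.37464711] [1.79883721e+02 1.03174305e-03 1.12638451e+02] 7.4833 33.1184895893671 [-1.15852472  0.61004664  5.42762224]
```

View pics/w3.png

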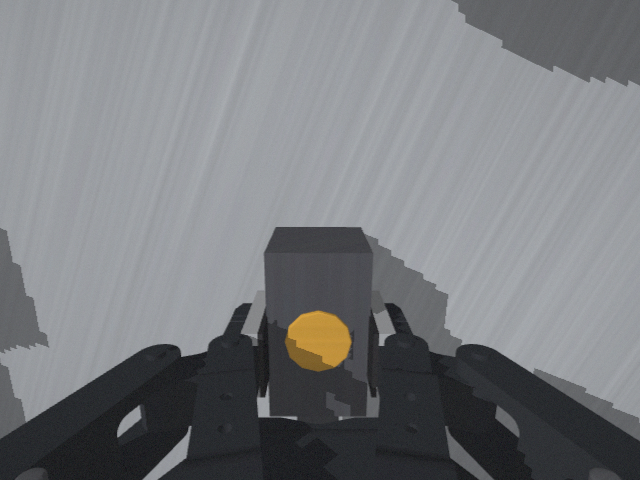

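Run:
```python
from h import *
d=np.load("w3.npz");f,K,W=d["f"],d["K"],d["W"]
p,r,o=pose()
for lo in ((12,120,60),(8,100,50)):
    s=ring(f,K,W,37,(270,300,365,385),lo);print("cap",s, "in tool",r.inv().apply(np.array([s[0],s[1],37])-p))
P=px2w(K,W,[[264.5,252],[372.5,252]],36);print(P, r.inv().apply(P-p))
```

```text
cap [546.80456396 216.15358476  10.72714097] in tool [  2.24038807   0.49172796 -27.62445219]
cap [546.8193373  216.15378478  10.79360335] in tool [  2.2348862    0.50544001 -27.62442426]
[[519.85645358 237.72907679  36.        ]
 [550.78055141 250.64011387  36.        ]] [[ 32.5262785  -16.07735533 -26.65862163]
 [ 32.53940441  17.43368625 -26.59061287]]
```

>>> jog_arm(rows=[{"xyz": [0, 0, -0.02], "rot": [0, 0, 0], "gripper": 20}, {"xyz": [0, 0, -0.08], "rot": [0, 0, 0], "gripper": 20}, {"xyz": [0, 0, -0.16], "rot": [0, 0, 0], "gripper": 20}, {"xyz": [0, 0, -0.27], "rot": [0, 0, 0], "gripper": 20}, {"xyz": [0, 0, -0.4], "rot": [0, 0, 0], "gripper": 20}, {"xyz": [0, 0, -0.53], "rot": [0, 0, 0], "gripper": 20}, {"xyz": [0, 0, -0.67], "rot": [0, 0, 0], "gripper": 20}, {"xyz": [0, 0, -0.8], "rot": [0, 0, 0], "gripper": 20}, {"xyz": [0, 0, -0.92], "rot": [0, 0, 0], "gripper": 20}, {"xyz": [0, 0, -1.0], "rot": [0, 0, 0], "gripper": 20}])

```text
clock: 8.32
tcp_pos: [546.5, 213.6, 210.3]
tcp_rot: [179.9, -0.0, 112.6]
ft_force: [1.2, 0.4, -3.6]
opening: 33.1
```

Run:
```python
from h import *
f,K,W=cam("wrist"); p,r,o=pose();print(p,o["tcp_rot"],o["clock"],o["opening"],o["ft_force"])
np.savez("w4.npz",f=f,K=K,W=W); cv2.imwrite("pics/w4.png",f[...,::-1])
z=p[2]+27.6
s=ring(f,K,W,z,(270,300,365,385),(8,100,50));print("cap",s, "in tool",r.inv().apply(np.array([s[0],s[1],z])-p))
go(p,r,[568,-190,235],124)
```

```text
[547.96983051 214.18311695 213.02430975] [1.79663914e+02 5.86346673e-03 1.12637384e+02] 8.3667 32.837303260455734 [ 1.51113337  0.43660023 -0.86592736]
cap [545.46505867 217.24250559  10.53818645] in tool [  3.78494732  -0.97233403 -27.60656591]
xyz [-1.9038, -0.6848, -0.1137] rot [0.0009, 0.0001, -0.0316]
```

>>> jog_arm(rows=[{"xyz": [-0.03, -0.01, 0], "rot": [0, 0, 0], "gripper": 20}, {"xyz": [-0.1, -0.035, 0], "rot": [0, 0, 0], "gripper": 20}, {"xyz": [-0.2, -0.07, 0], "rot": [0, 0, 0], "gripper": 20}, {"xyz": [-0.3, -0.11, 0], "rot": [0, 0, 0], "gripper": 20}, {"xyz": [-0.4, -0.14, 0], "rot": [0, 0, -0.005], "gripper": 20}, {"xyz": [-0.52, -0.18, 0], "rot": [0, 0, -0.01], "gripper": 20}, {"xyz": [-0.64, -0.22, 0], "rot": [0, 0, -0.015], "gripper": 20}, {"xyz": [-0.76, -0.27, 0], "rot": [0, 0, -0.02], "gripper": 20}, {"xyz": [-0.88, -0.31, 0], "rot": [0, 0, -0.025], "gripper": 20}, {"xyz": [-1.0, -0.35, 0], "rot": [0, 0, -0.03], "gripper": 20}])

```text
clock: 9.2
tcp_pos: [556.4, -0.6, 205.7]
tcp_rot: [-179.7, -0.1, 123.5]
ft_force: [0.6, -0.1, -3.8]
opening: 33.0
```

Run:
```python
from h import *
p,r,o=pose();print(p,o["tcp_rot"],o["clock"],o["opening"])
go(p,r,[568.9,-192.3,213],124)
```

```text
[556.35754637  -0.60368813 205.66222575] [-1.79721030e+02 -1.36967540e-01  1.23475404e+02] 9.2 33.012024518682324
xyz [-0.834, -0.4766, -0.0364] rot [-0.0008, -0.0004, -0.0015]
```

>>> jog_arm(rows=[{"xyz": [-0.11, -0.06, 0], "rot": [0, 0, -0.001], "gripper": 20}, {"xyz": [-0.22, -0.125, -0.005], "rot": [0, 0, -0.0015], "gripper": 20}, {"xyz": [-0.33, -0.19, -0.01], "rot": [0, 0, -0.0015], "gripper": 20}, {"xyz": [-0.44, -0.25, -0.02], "rot": [0, 0, -0.0015], "gripper": 20}, {"xyz": [-0.55, -0.31, -0.03], "rot": [0, 0, -0.0015], "gripper": 20}, {"xyz": [-0.66, -0.37, -0.036], "rot": [0, 0, -0.0015], "gripper": 20}, {"xyz": [-0.75, -0.425, -0.036], "rot": [0, 0, -0.0015], "gripper": 20}, {"xyz": [-0.81, -0.46, -0.036], "rot": [0, 0, -0.0015], "gripper": 20}, {"xyz": [-0.834, -0.477, -0.036], "rot": [0, 0, -0.0015], "gripper": 20}, {"xyz": [-0.834, -0.477, -0.036], "rot": [0, 0, -0.0015], "gripper": 20}])

```text
clock: 10.03
tcp_pos: [569.7, -191.0, 213.9]
tcp_rot: [-179.9, -0.1, 123.8]
ft_force: [-0.2, -0.1, -2.5]
opening: 32.8
```

Run:
```python
from h import *
for i in range(2):
    f,K,W=cam("wrist"); p,r,o=pose();print(p,o["tcp_rot"],o["clock"],o["opening"],o["ft_force"])
    z=p[2]+27.6
    s=ring(f,K,W,z,(260,290,375,395),(8,100,50));print("cap",s, "in tool",r.inv().apply(np.array([s[0],s[1],z])-p))
np.savez("w5.npz",f=f,K=K,W=W,p=p,r=r.as_matrix()); cv2.imwrite("pics/w5.png",f[...,::-1])
```

```text
[ 569.98993442 -189.83138467  214.29081462] [-1.79935112e+02 -1.43126605e-01  1.23913910e+02] 10.0833 32.544553313030725 [-0.6004042   1.074282   -3.24266725]
cap [ 568.85694916 -188.80086217   10.75228792] in tool [  1.55629298  -0.39651463 -27.59576708]
[ 570.25642784 -189.12543419  214.63154994] [-1.79958689e+02 -1.25094238e-01  1.23976204e+02] 10.1333 32.99219720337417 [-0.37283684  0.82595603 -3.05090581]
cap [ 569.13783943 -187.66733978   10.75231395] in tool [  1.89452992  -0.13265459 -27.59584096]
```

View pics/w5.png

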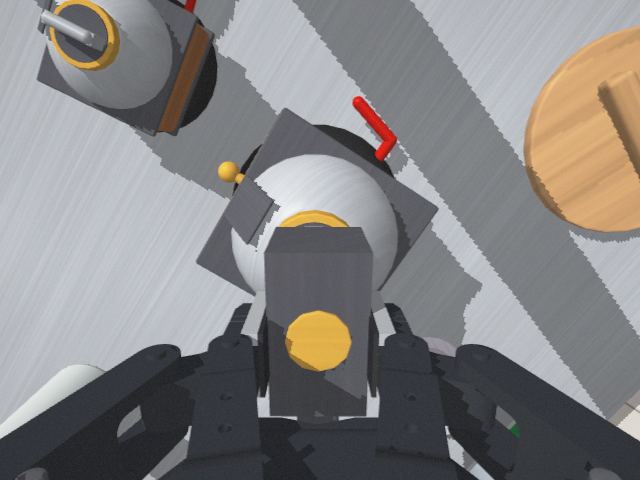

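```bash
cat >> h.py <<'E'
def arc(f,K,W,z,box,rad,c0):
    """centre of a part-seen ring with known outer radius: the upper outer edge in each column"""
    m=cv2.inRange(cv2.cvtColor(f,cv2.COLOR_RGB2HSV),(12,120,60),(32,255,255)); u0,v0,u1,v1=box
    uv=[(u,v0+np.argmax(m[v0:v1,u]>0)-.5) for u in range(u0,u1) if (m[v0:v1,u]>0).sum()>2]
    P=px2w(K,W,uv,z)[:,:2]
    from scipy.optimize import least_squares
    s=least_squares(lambda a:np.hypot(*(P-a).T)-rad,c0,loss="soft_l1",f_scale=.3)
    return s.x,np.abs(s.fun).mean(),len(uv)
E
python3 - <<'E'
from h import *
d=np.load("w1.npz")
print("w1 ring arc",arc(d["f"],d["K"],d["W"],150,(290,185,345,215),26.6,[568,-190]))
for i in range(3):
    f,K,W=cam("wrist"); p,r,o=pose();print(p,o["tcp_rot"],o["clock"],o["ft_force"])
    for R_ in (26.3,27): 
        a=arc(f,K,W,150,(284,200,344,226),R_,[568,-190]);print(a, r.inv().apply(np.array([*a[0],0])-p)[:2])
E
```

```text
w1 ring arc (array([ 567.68968218, -189.64408194]), np.float64(0.19421203801700762), 55)
[ 570.50143525 -188.74387301  214.96556053] [-1.79973905e+02 -9.41030775e-02  1.24021377e+02] 10.1833 [-0.10470162 -0.17812461 -2.65420499]
(array([ 566.98971102, -188.9378131 ]), np.float64(0.1474975113209724), 60) [ 1.45101066 -2.92122079]
(array([ 567.39204457, -189.56712366]), np.float64(0.16438795627727879), 60) [ 0.70431441 -2.93985631]
[ 570.7419216  -188.58091531  215.2098456 ] [-1.79986973e+02 -6.27739828e-02  1.24050473e+02] 10.2333 [ 0.48247345 -0.14550033 -2.75511434]
(array([ 567.03101732, -188.87555884]), np.float64(0.16488254383450757), 60) [ 1.59790764 -3.19069727]
(array([ 567.41372207, -189.51647838]), np.float64(0.18744839725939297), 60) [ 0.85259244 -3.23247507]
[ 570.8949471  -188.5288321   215.41247982] [-1.79995623e+02 -4.01951008e-02  1.24068044e+02] 10.2833 [ 0.07514409  0.54975308 -2.86960482]
(array([ 567.04867498, -188.8833761 ]), np.float64(0.16037931508516567), 60) [ 1.70977854 -3.36830046]
(array([ 567.42479853, -189.52816874]), np.float64(0.17978574081743334), 60) [ 0.96495419 -3.41792799]
```

>>> jog_arm(rows=[{"xyz": [-0.006, -0.0195, 0.02], "rot": [0, 0, 0], "gripper": 20}, {"xyz": [-0.006, -0.0195, 0.06], "rot": [0, 0, 0], "gripper": 20}, {"xyz": [-0.006, -0.0195, 0.1], "rot": [0, 0, 0], "gripper": 20}, {"xyz": [-0.006, -0.0195, 0.13], "rot": [0, 0, 0], "gripper": 20}, {"xyz": [-0.006, -0.0195, 0.137], "rot": [0, 0, 0], "gripper": 20}, {"xyz": [-0.006, -0.0195, 0.137], "rot": [0, 0, 0], "gripper": 20}, {"xyz": [-0.006, -0.0195, 0.137], "rot": [0, 0, 0], "gripper": 20}, {"xyz": [-0.006, -0.0195, 0.137], "rot": [0, 0, 0], "gripper": 20}, {"xyz": [-0.006, -0.0195, 0.137], "rot": [0, 0, 0], "gripper": 20}, {"xyz": [-0.006, -0.0195, 0.137], "rot": [0, 0, 0], "gripper": 20}])

```text
clock: 11.12
tcp_pos: [568.8, -193.1, 188.5]
tcp_rot: [180.0, 0.0, 124.0]
ft_force: [-0.7, -0.0, -3.7]
opening: 32.8
```

Run:
```python
from h import *
for i in range(2):
    f,K,W=cam("wrist"); p,r,o=pose();print(p,o["tcp_rot"],o["clock"],o["ft_force"])
    for R_ in (26.3,27): 
        a=arc(f,K,W,150,(284,200,344,226),R_,[568,-190]);print(a, r.inv().apply(np.array([*a[0],0])-p)[:2])
    print("hub",(p+r.apply([2.24,.5,0]))[:2])
cv2.imwrite("pics/w6.png",f[...,::-1])
```

```text
[ 568.740705   -193.05841287  188.46805198] [1.79975953e+02 3.43502058e-02 1.23971248e+02] 11.1667 [-0.51376048 -0.48652534 -3.58484472]
(array([ 566.93194462, -188.72962297]), np.float64(0.16278366762584454), 53) [4.71362741 0.83969076]
(array([ 567.35552686, -189.32034727]), np.float64(0.16709332852493944), 53) [3.98704127 0.86089195]
hub [ 567.90370413 -190.92135221]
[ 568.69060836 -193.02013502  188.38460397] [1.79980381e+02 2.60589010e-02 1.23971624e+02] 11.2167 [-0.33465203 -0.29273103 -2.76600651]
(array([ 566.93397321, -188.69984761]), np.float64(0.14680853061877816), 53) [4.65013257 0.8927921 ]
(array([ 567.364472  , -189.28608084]), np.float64(0.15149276895131256), 53) [3.92340589 0.92223411]
hub [ 567.85359338 -190.88307976]
```

>>> jog_arm(rows=[{"xyz": [0.005, 0.001, 0.0], "rot": [0, 0, 0], "gripper": 20}, {"xyz": [0.005, 0.001, 0.01], "rot": [0, 0, 0], "gripper": 20}, {"xyz": [0.005, 0.001, 0.02], "rot": [0, 0, 0], "gripper": 20}, {"xyz": [0.005, 0.001, 0.03], "rot": [0, 0, 0], "gripper": 20}, {"xyz": [0.005, 0.001, 0.035], "rot": [0, 0, 0], "gripper": 20}, {"xyz": [0.005, 0.001, 0.04], "rot": [0, 0, 0], "gripper": 20}, {"xyz": [0.005, 0.001, 0.045], "rot": [0, 0, 0], "gripper": 20}, {"xyz": [0.005, 0.001, 0.05], "rot": [0, 0, 0], "gripper": 20}, {"xyz": [0.005, 0.001, 0.052], "rot": [0, 0, 0], "gripper": 20}, {"xyz": [0.005, 0.001, 0.052], "rot": [0, 0, 0], "gripper": 20}])

```text
clock: 12.05
tcp_pos: [568.0, -192.0, 177.6]
tcp_rot: [-180.0, -0.0, 124.0]
ft_force: [-0.4, 0.1, -2.3]
opening: 33.1
```

>>> jog_arm(rows=[{"xyz": [0, 0, 0.01], "rot": [0, 0, 0], "gripper": 20}, {"xyz": [0, 0, 0.02], "rot": [0, 0, 0], "gripper": 20}, {"xyz": [0, 0, 0.03], "rot": [0, 0, 0], "gripper": 20}, {"xyz": [0, 0, 0.04], "rot": [0, 0, 0], "gripper": 20}, {"xyz": [0, 0, 0.05], "rot": [0, 0, 0], "gripper": 20}, {"xyz": [0, 0, 0.06], "rot": [0, 0, 0], "gripper": 20}, {"xyz": [0, 0, 0.07], "rot": [0, 0, 0], "gripper": 20}, {"xyz": [0, 0, 0.077], "rot": [0, 0, 0], "gripper": 20}, {"xyz": [0, 0, 0.082], "rot": [0, 0, 0], "gripper": 20}, {"xyz": [0, 0, 0.085], "rot": [0, 0, 0], "gripper": 20}])

```text
clock: 12.88
tcp_pos: [568.0, -192.0, 160.5]
tcp_rot: [-180.0, -0.0, 124.0]
ft_force: [-0.1, -0.2, -4.3]
opening: 33.0
```

>>> jog_arm(rows=[{"xyz": [0, 0, 0.003], "rot": [0, 0, 0], "gripper": 20}, {"xyz": [0, 0, 0.006], "rot": [0, 0, 0], "gripper": 20}, {"xyz": [0, 0, 0.009], "rot": [0, 0, 0], "gripper": 20}, {"xyz": [0, 0, 0.012], "rot": [0, 0, 0], "gripper": 20}, {"xyz": [0, 0, 0.012], "rot": [0, 0, 0], "gripper": 25}, {"xyz": [0, 0, 0.012], "rot": [0, 0, 0], "gripper": 40}, {"xyz": [0, 0, 0.012], "rot": [0, 0, 0], "gripper": 60}, {"xyz": [0, 0, 0.01], "rot": [0, 0, 0], "gripper": 80}, {"xyz": [0, 0, 0.0], "rot": [0, 0, 0], "gripper": 80}, {"xyz": [0, 0, -0.02], "rot": [0, 0, 0], "gripper": 80}])

```text
clock: 13.72
tcp_pos: [567.9, -191.9, 164.4]
tcp_rot: [-180.0, -0.0, 124.0]
ft_force: [-0.4, -0.5, -1.3]
opening: 79.9
```

Run:
```python
from h import *
f,K,W=cam("wrist"); p,r,o=pose();print(p,o["tcp_rot"],o["clock"],o["ft_force"],o["opening"])
cv2.imwrite("pics/w7.png",f[...,::-1]);np.savez("w7.npz",f=f,K=K,W=W)
print("cap",ring(f,K,W,187,(250,250,400,420),(8,100,50)))
s=snapshot("top");cv2.imwrite("pics/top2.png",s["frame"][...,::-1])
for t in ("crank_hub","knob"):
    print(t,[(round(d["score"],2),np.round(d["location"],1).tolist()) for d in landmark_of("top",t)][:4])
```

```text
[ 568.50990933 -192.16178518  165.5870509 ] [1.79969432e+02 4.34237709e-02 1.23972829e+02] 13.7667 [-0.09729331  0.45191073  0.91227897] 80.30336960752354
cap [ 567.36089227 -190.02425813   10.77435362]
crank_hub [(0.58, [340.0, 183.6, 24.6])]
knob [(0.77, [419.1, 84.6, 75.2])]
```

View pics/w7.png

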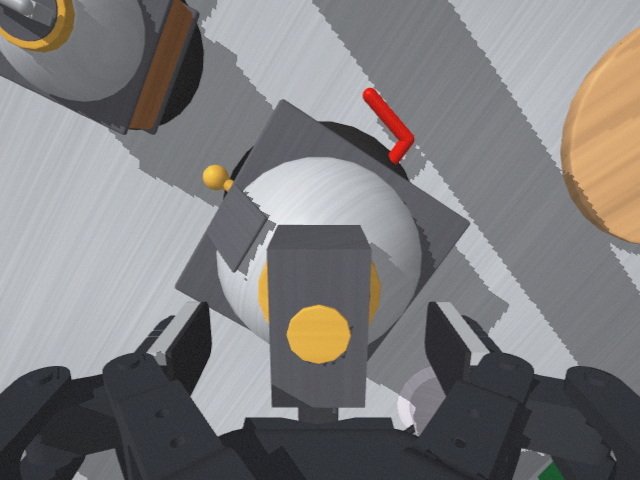

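>>> jog_arm(rows=[{"xyz": [0, 0, -0.08], "rot": [0, 0, 0], "gripper": 80}, {"xyz": [0, 0, -0.2], "rot": [0, 0, 0], "gripper": 80}, {"xyz": [0, 0, -0.32], "rot": [0, 0, 0], "gripper": 80}, {"xyz": [-0.05, 0, -0.42], "rot": [0, 0, 0.012], "gripper": 80}, {"xyz": [-0.15, 0, -0.44], "rot": [0, 0, 0.03], "gripper": 80}, {"xyz": [-0.25, 0, -0.44], "rot": [0, 0, 0.048], "gripper": 80}, {"xyz": [-0.35, 0, -0.44], "rot": [0, 0, 0.066], "gripper": 80}, {"xyz": [-0.43, 0, -0.44], "rot": [0, 0, 0.084], "gripper": 80}, {"xyz": [-0.464, 0, -0.44], "rot": [0, 0, 0.094], "gripper": 80}, {"xyz": [-0.464, 0, -0.44], "rot": [0, 0, 0.094], "gripper": 80}])

```text
clock: 14.75
tcp_pos: [620.7, -270.5, 251.8]
tcp_rot: [-180.0, 0.0, 90.0]
ft_force: [0.6, 0.3, -0.2]
opening: 80.0
```

Run:
```python
from h import *
f,K,W=cam("wrist"); f,K,W=cam("wrist"); p,r,o=pose();print(p,o["tcp_rot"],o["clock"],o["ft_force"],o["opening"])
cv2.imwrite("pics/w8.png",f[...,::-1])
for t in ("crank_hub","knob","crank_mouth"):
    print(t,[(round(d["score"],2),np.round(d["location"],1).tolist()) for d in landmark_of("wrist",t)][:4])
snapshot("scene")
for t in ("crank_hub","knob"):
    print(t,[(round(d["score"],2),np.round(d["location"],1).tolist()) for d in landmark_of("scene",t)][:4])
print("cap",ring(f,K,W,187,(150,0,500,260),(8,100,50)), w2px(K,W,[[567.4,-190,187],[620.6,-268.8,228]]))
go(p,r,[620.6,-268.8,190],90)
```

```text
[ 619.7481771  -268.84733295  252.22324293] [-1.79952289e+02 -3.81871097e-02  9.02186665e+01] 14.85 [-0.09731403 -0.01247085 -0.57046386] 80.27682827708813
crank_hub [(0.93, [566.5, -187.3, 169.8])]
knob [(0.75, [618.2, -271.3, 203.6])]
crank_mouth []
crank_hub [(0.96, [566.5, -186.3, 164.5]), (0.78, [345.8, 187.0, 22.2])]
knob [(0.65, [410.9, 79.6, 74.9]), (0.57, [619.9, -265.7, 204.3])]
cap [ 567.24742086 -190.05880478   10.60206211] [[212.9153173  110.32843865]
 [317.76029452 287.11797537]]
xyz [0.0, 0.0045, 0.3111] rot [-0.0001, -0.0001, 0.0006]
```

View pics/w8.png

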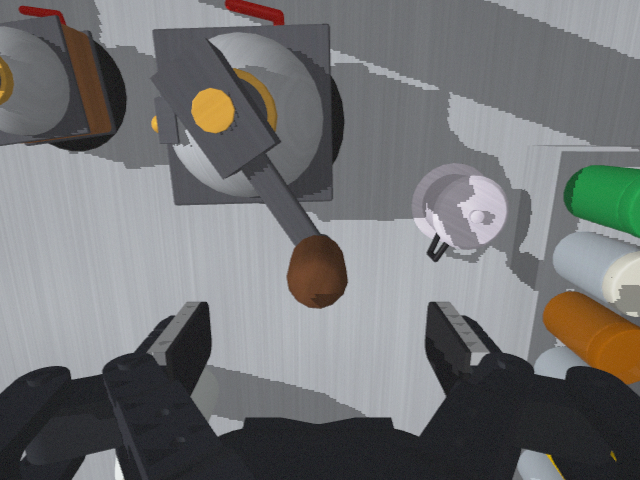

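>>> jog_arm(rows=[{"xyz": [0, 0.0045, 0.03], "rot": [0, 0, 0], "gripper": 80}, {"xyz": [0, 0.0045, 0.08], "rot": [0, 0, 0], "gripper": 80}, {"xyz": [0, 0.0045, 0.14], "rot": [0, 0, 0], "gripper": 80}, {"xyz": [0, 0.0045, 0.2], "rot": [0, 0, 0], "gripper": 80}, {"xyz": [0, 0.0045, 0.25], "rot": [0, 0, 0], "gripper": 80}, {"xyz": [0, 0.0045, 0.29], "rot": [0, 0, 0], "gripper": 80}, {"xyz": [0, 0.0045, 0.305], "rot": [0, 0, 0], "gripper": 80}, {"xyz": [0, 0.0045, 0.311], "rot": [0, 0, 0], "gripper": 80}, {"xyz": [0, 0.0045, 0.311], "rot": [0, 0, 0], "gripper": 60}, {"xyz": [0, 0.0045, 0.311], "rot": [0, 0, 0], "gripper": 45}])

```text
clock: 15.98
tcp_pos: [621.3, -269.1, 191.1]
tcp_rot: [179.9, 0.0, 90.1]
ft_force: [0.1, -0.5, 0.0]
opening: 57.6
```

>>> jog_arm(rows=[{"xyz": [0, 0, 0], "rot": [0, 0, 0], "gripper": 38}, {"xyz": [0, 0, 0], "rot": [0, 0, 0], "gripper": 34}, {"xyz": [0, 0, 0], "rot": [0, 0, 0], "gripper": 30}, {"xyz": [0, 0, 0], "rot": [0, 0, 0], "gripper": 26}, {"xyz": [0, 0, 0], "rot": [0, 0, 0], "gripper": 20}, {"xyz": [0, 0, 0], "rot": [0, 0, 0], "gripper": 15}, {"xyz": [0, 0, 0], "rot": [0, 0, 0], "gripper": 15}, {"xyz": [0, 0, 0], "rot": [0, 0, 0], "gripper": 15}, {"xyz": [0, 0, 0], "rot": [0, 0, 0], "gripper": 15}, {"xyz": [0, 0, 0], "rot": [0, 0, 0], "gripper": 15}], force=60)

```text
clock: 16.82
tcp_pos: [621.3, -269.3, 190.9]
tcp_rot: [179.9, 0.0, 90.1]
ft_force: [1.1, -1.3, 2.5]
opening: 28.3
```

Run:
```python
from h import *
f,K,W=cam("wrist");f,K,W=cam("wrist"); p,r,o=pose();print(p,o["tcp_rot"],o["clock"],o["ft_force"],o["opening"])
print("cap",ring(f,K,W,187,(150,0,500,260),(8,100,50)))
C=np.array([567.4,-190.0]);v=p[:2]-C;print("rad",np.hypot(*v),"phi",np.degrees(np.arctan2(v[1],v[0])))
f0=-56; pt=lambda a:95*np.array([np.sin(np.radians(a)),np.cos(np.radians(a))])/200  # tool x=world y, tool y=world x at yaw 90
for c in range(7):
    s=f0-c*360/7
    print(c,[(pt(s-i*36/7)-pt(s)).round(3).tolist() for i in range(1,11)])
```

```text
[ 621.27097149 -269.3204467   190.93358825] [1.79937884e+02 4.23539063e-02 9.01253691e+01] 16.9167 [ 0.2620605  -1.80668741  3.83517823] 28.641203337506802
cap [ 568.73227244 -190.87663757    9.50577636]
rad 95.88438263690111 phi -55.81737114191872
0 [[-0.022, -0.036], [-0.041, -0.075], [-0.056, -0.114], [-0.068, -0.155], [-0.076, -0.197], [-0.08, -0.24], [-0.081, -0.282], [-0.078, -0.325], [-0.07, -0.367], [-0.059, -0.408]]
1 [[0.015, -0.04], [0.033, -0.079], [0.054, -0.115], [0.079, -0.15], [0.107, -0.183], [0.137, -0.212], [0.17, -0.239], [0.206, -0.263], [0.243, -0.284], [0.282, -0.301]]
2 [[0.04, -0.014], [0.082, -0.023], [0.124, -0.03], [0.167, -0.032], [0.209, -0.03], [0.251, -0.025], [0.293, -0.016], [0.334, -0.003], [0.373, 0.013], [0.411, 0.033]]
3 [[0.036, 0.023], [0.069, 0.049], [0.1, 0.079], [0.129, 0.11], [0.154, 0.145], [0.176, 0.181], [0.195, 0.219], [0.211, 0.259], [0.222, 0.3], [0.23, 0.342]]
4 [[0.004, 0.042], [0.005, 0.085], [0.001, 0.128], [-0.006, 0.17], [-0.017, 0.211], [-0.031, 0.251], [-0.05, 0.289], [-0.071, 0.326], [-0.096, 0.361], [-0.123, 0.393]]
5 [[-0.031, 0.03], [-0.064, 0.057], [-0.099, 0.08], [-0.136, 0.101], [-0.175, 0.118], [-0.216, 0.132], [-0.257, 0.142], [-0.299, 0.148], [-0.342, 0.15], [-0.384, 0.149]]
6 [[-0.042, -0.005], [-0.084, -0.014], [-0.125, -0.027], [-0.164, -0.043], [-0.202, -0.063], [-0.237, -0.086], [-0.271, -0.113], [-0.302, -0.142], [-0.331, -0.174], [-0.356, -0.208]]
```

>>> jog_arm(rows=[{"xyz": [-0.008, -0.013, 0], "rot": [0, 0, 0], "gripper": 15}, {"xyz": [-0.022, -0.036, 0], "rot": [0, 0, 0], "gripper": 15}, {"xyz": [-0.041, -0.075, 0], "rot": [0, 0, 0], "gripper": 15}, {"xyz": [-0.056, -0.114, 0], "rot": [0, 0, 0], "gripper": 15}, {"xyz": [-0.068, -0.155, 0], "rot": [0, 0, 0], "gripper": 15}, {"xyz": [-0.076, -0.197, 0], "rot": [0, 0, 0], "gripper": 15}, {"xyz": [-0.08, -0.24, 0], "rot": [0, 0, 0], "gripper": 15}, {"xyz": [-0.081, -0.282, 0], "rot": [0, 0, 0], "gripper": 15}, {"xyz": [-0.078, -0.325, 0], "rot": [0, 0, 0], "gripper": 15}, {"xyz": [-0.07, -0.367, 0], "rot": [0, 0, 0], "gripper": 15}])

```text
clock: 17.75
tcp_pos: [546.4, -283.6, 190.8]
tcp_rot: [180.0, 0.1, 90.1]
ft_force: [1.6, -3.2, 5.4]
opening: 28.7
```

Run:
```python
import numpy as np
f0=-56-9*36/7; pt=lambda a:95*np.array([np.sin(np.radians(a)),np.cos(np.radians(a))])/200
for c in range(7):
    s=f0-c*360/7
    print(c,[(pt(s-i*36/7)-pt(s)).round(3).tolist() for i in range(1,11)])
```

```text
0 [[0.011, -0.041], [0.026, -0.081], [0.044, -0.12], [0.065, -0.157], [0.09, -0.191], [0.118, -0.224], [0.148, -0.254], [0.181, -0.28], [0.216, -0.304], [0.254, -0.325]]
1 [[0.039, -0.017], [0.079, -0.031], [0.121, -0.041], [0.163, -0.047], [0.206, -0.049], [0.248, -0.048], [0.291, -0.042], [0.332, -0.033], [0.373, -0.02], [0.412, -0.004]]
2 [[0.038, 0.02], [0.074, 0.043], [0.107, 0.069], [0.138, 0.098], [0.167, 0.13], [0.192, 0.164], [0.214, 0.201], [0.233, 0.239], [0.248, 0.279], [0.26, 0.32]]
3 [[0.008, 0.042], [0.012, 0.084], [0.013, 0.127], [0.009, 0.169], [0.002, 0.211], [-0.009, 0.253], [-0.023, 0.293], [-0.042, 0.331], [-0.063, 0.368], [-0.088, 0.403]]
4 [[-0.028, 0.032], [-0.058, 0.062], [-0.091, 0.089], [-0.127, 0.113], [-0.164, 0.133], [-0.203, 0.151], [-0.243, 0.164], [-0.285, 0.174], [-0.327, 0.18], [-0.37, 0.183]]
5 [[-0.043, -0.001], [-0.085, -0.007], [-0.127, -0.016], [-0.167, -0.029], [-0.207, -0.045], [-0.244, -0.065], [-0.28, -0.088], [-0.314, -0.114], [-0.345, -0.143], [-0.373, -0.175]]
6 [[-0.025, -0.034], [-0.048, -0.071], [-0.066, -0.109], [-0.082, -0.149], [-0.094, -0.19], [-0.102, -0.231], [-0.106, -0.274], [-0.106, -0.316], [-0.103, -0.359], [-0.096, -0.401]]
```

>>> jog_arm(rows=[{"xyz": [0.011, -0.041, 0], "rot": [0, 0, 0], "gripper": 15}, {"xyz": [0.026, -0.081, 0], "rot": [0, 0, 0], "gripper": 15}, {"xyz": [0.044, -0.12, 0], "rot": [0, 0, 0], "gripper": 15}, {"xyz": [0.065, -0.157, 0], "rot": [0, 0, 0], "gripper": 15}, {"xyz": [0.09, -0.191, 0], "rot": [0, 0, 0], "gripper": 15}, {"xyz": [0.118, -0.224, 0], "rot": [0, 0, 0], "gripper": 15}, {"xyz": [0.148, -0.254, 0], "rot": [0, 0, 0], "gripper": 15}, {"xyz": [0.181, -0.28, 0], "rot": [0, 0, 0], "gripper": 15}, {"xyz": [0.216, -0.304, 0], "rot": [0, 0, 0], "gripper": 15}, {"xyz": [0.254, -0.325, 0], "rot": [0, 0, 0], "gripper": 15}])

```text
clock: 18.58
tcp_pos: [483.8, -235.1, 191.1]
tcp_rot: [179.8, 0.4, 90.1]
ft_force: [5.5, -8.1, 1.2]
opening: 29.0
```

>>> jog_arm(rows=[{"xyz": [0.039, -0.017, 0], "rot": [0, 0, 0], "gripper": 15}, {"xyz": [0.079, -0.031, 0], "rot": [0, 0, 0], "gripper": 15}, {"xyz": [0.121, -0.041, 0], "rot": [0, 0, 0], "gripper": 15}, {"xyz": [0.163, -0.047, 0], "rot": [0, 0, 0], "gripper": 15}, {"xyz": [0.206, -0.049, 0], "rot": [0, 0, 0], "gripper": 15}, {"xyz": [0.248, -0.048, 0], "rot": [0, 0, 0], "gripper": 15}, {"xyz": [0.291, -0.042, 0], "rot": [0, 0, 0], "gripper": 15}, {"xyz": [0.332, -0.033, 0], "rot": [0, 0, 0], "gripper": 15}, {"xyz": [0.373, -0.02, 0], "rot": [0, 0, 0], "gripper": 15}, {"xyz": [0.412, -0.004, 0], "rot": [0, 0, 0], "gripper": 15}])

```text
clock: 19.42
tcp_pos: [480.9, -149.5, 190.4]
tcp_rot: [-179.9, 0.0, 90.1]
ft_force: [1.4, -3.0, 4.4]
opening: 28.7
```

>>> jog_arm(rows=[{"xyz": [0.038, 0.02, 0], "rot": [0, 0, 0], "gripper": 15}, {"xyz": [0.074, 0.043, 0], "rot": [0, 0, 0], "gripper": 15}, {"xyz": [0.107, 0.069, 0], "rot": [0, 0, 0], "gripper": 15}, {"xyz": [0.138, 0.098, 0], "rot": [0, 0, 0], "gripper": 15}, {"xyz": [0.167, 0.13, 0], "rot": [0, 0, 0], "gripper": 15}, {"xyz": [0.192, 0.164, 0], "rot": [0, 0, 0], "gripper": 15}, {"xyz": [0.214, 0.201, 0], "rot": [0, 0, 0], "gripper": 15}, {"xyz": [0.233, 0.239, 0], "rot": [0, 0, 0], "gripper": 15}, {"xyz": [0.248, 0.279, 0], "rot": [0, 0, 0], "gripper": 15}, {"xyz": [0.26, 0.32, 0], "rot": [0, 0, 0], "gripper": 15}])

```text
clock: 20.25
tcp_pos: [545.4, -97.5, 190.2]
tcp_rot: [-179.9, -0.0, 90.1]
ft_force: [-2.7, -3.2, 5.1]
opening: 28.6
```

>>> jog_arm(rows=[{"xyz": [0.008, 0.042, 0], "rot": [0, 0, 0], "gripper": 15}, {"xyz": [0.012, 0.084, 0], "rot": [0, 0, 0], "gripper": 15}, {"xyz": [0.013, 0.127, 0], "rot": [0, 0, 0], "gripper": 15}, {"xyz": [0.009, 0.169, 0], "rot": [0, 0, 0], "gripper": 15}, {"xyz": [0.002, 0.211, 0], "rot": [0, 0, 0], "gripper": 15}, {"xyz": [-0.009, 0.253, 0], "rot": [0, 0, 0], "gripper": 15}, {"xyz": [-0.023, 0.293, 0], "rot": [0, 0, 0], "gripper": 15}, {"xyz": [-0.042, 0.331, 0], "rot": [0, 0, 0], "gripper": 15}, {"xyz": [-0.063, 0.368, 0], "rot": [0, 0, 0], "gripper": 15}, {"xyz": [-0.088, 0.403, 0], "rot": [0, 0, 0], "gripper": 15}])

```text
clock: 21.08
tcp_pos: [626.7, -115.3, 190.4]
tcp_rot: [180.0, -0.1, 90.1]
ft_force: [-2.1, 0.7, 3.4]
opening: 28.8
```

>>> jog_arm(rows=[{"xyz": [-0.028, 0.032, 0], "rot": [0, 0, 0], "gripper": 15}, {"xyz": [-0.058, 0.062, 0], "rot": [0, 0, 0], "gripper": 15}, {"xyz": [-0.091, 0.089, 0], "rot": [0, 0, 0], "gripper": 15}, {"xyz": [-0.127, 0.113, 0], "rot": [0, 0, 0], "gripper": 15}, {"xyz": [-0.164, 0.133, 0], "rot": [0, 0, 0], "gripper": 15}, {"xyz": [-0.203, 0.151, 0], "rot": [0, 0, 0], "gripper": 15}, {"xyz": [-0.243, 0.164, 0], "rot": [0, 0, 0], "gripper": 15}, {"xyz": [-0.285, 0.174, 0], "rot": [0, 0, 0], "gripper": 15}, {"xyz": [-0.327, 0.18, 0], "rot": [0, 0, 0], "gripper": 15}, {"xyz": [-0.37, 0.183, 0], "rot": [0, 0, 0], "gripper": 15}])

```text
clock: 21.92
tcp_pos: [663.8, -190.2, 190.9]
tcp_rot: [179.9, 0.0, 90.1]
ft_force: [2.6, 2.2, 3.7]
opening: 28.9
```

>>> jog_arm(rows=[{"xyz": [-0.043, -0.001, 0], "rot": [0, 0, 0], "gripper": 15}, {"xyz": [-0.085, -0.007, 0], "rot": [0, 0, 0], "gripper": 15}, {"xyz": [-0.127, -0.016, 0], "rot": [0, 0, 0], "gripper": 15}, {"xyz": [-0.167, -0.029, 0], "rot": [0, 0, 0], "gripper": 15}, {"xyz": [-0.207, -0.045, 0], "rot": [0, 0, 0], "gripper": 15}, {"xyz": [-0.244, -0.065, 0], "rot": [0, 0, 0], "gripper": 15}, {"xyz": [-0.28, -0.088, 0], "rot": [0, 0, 0], "gripper": 15}, {"xyz": [-0.314, -0.114, 0], "rot": [0, 0, 0], "gripper": 15}, {"xyz": [-0.345, -0.143, 0], "rot": [0, 0, 0], "gripper": 15}, {"xyz": [-0.373, -0.175, 0], "rot": [0, 0, 0], "gripper": 15}])

```text
clock: 22.75
tcp_pos: [628.2, -266.2, 191.1]
tcp_rot: [179.9, 0.2, 90.1]
ft_force: [3.8, -2.4, 3.4]
opening: 28.6
```

>>> jog_arm(rows=[{"xyz": [-0.025, -0.034, 0], "rot": [0, 0, 0], "gripper": 15}, {"xyz": [-0.048, -0.071, 0], "rot": [0, 0, 0], "gripper": 15}, {"xyz": [-0.066, -0.109, 0], "rot": [0, 0, 0], "gripper": 15}, {"xyz": [-0.082, -0.149, 0], "rot": [0, 0, 0], "gripper": 15}, {"xyz": [-0.094, -0.19, 0], "rot": [0, 0, 0], "gripper": 15}, {"xyz": [-0.102, -0.231, 0], "rot": [0, 0, 0], "gripper": 15}, {"xyz": [-0.106, -0.274, 0], "rot": [0, 0, 0], "gripper": 15}, {"xyz": [-0.106, -0.316, 0], "rot": [0, 0, 0], "gripper": 15}, {"xyz": [-0.103, -0.359, 0], "rot": [0, 0, 0], "gripper": 15}, {"xyz": [-0.096, -0.401, 0], "rot": [0, 0, 0], "gripper": 15}])

```text
clock: 23.58
tcp_pos: [546.5, -285.4, 190.9]
tcp_rot: [-180.0, 0.2, 90.0]
ft_force: [1.1, -4.1, 5.3]
opening: 29.0
```

Run:
```python
from h import *
f,K,W=cam("wrist"); p,r,o=pose();print(p,o["tcp_rot"],o["clock"],o["ft_force"],o["opening"],np.round(o["q"],1))
cv2.imwrite("pics/w9.png",f[...,::-1])
s=snapshot("scene");cv2.imwrite("pics/s9.png",s["frame"][...,::-1])
for t in ("crank_hub","knob"):
  for c in ("scene","wrist"):
    print(t,[(round(d["score"],2),np.round(d["location"],1).tolist()) for d in landmark_of(c,t)][:3])
```

```text
[ 544.47814623 -284.82043431  191.00465762] [-1.79840968e+02  1.51592432e-01  9.00267298e+01] 23.6333 [-1.96170466 -4.68221435  5.85628855] 28.689173723174587 [-27.5  24.8   0.9  66.2  -0.2  62.5]
crank_hub [(0.83, [567.5, -189.8, 168.5]), (0.71, [722.1, 318.6, 3.9]), (0.64, [348.5, 188.0, 21.6])]
crank_hub [(0.9, [566.4, -188.9, 167.6])]
knob [(0.49, [414.6, 82.6, 74.6]), (0.45, [543.1, -278.8, 204.7])]
knob [(0.56, [543.8, -286.9, 205.1])]
```

View pics/w9.png

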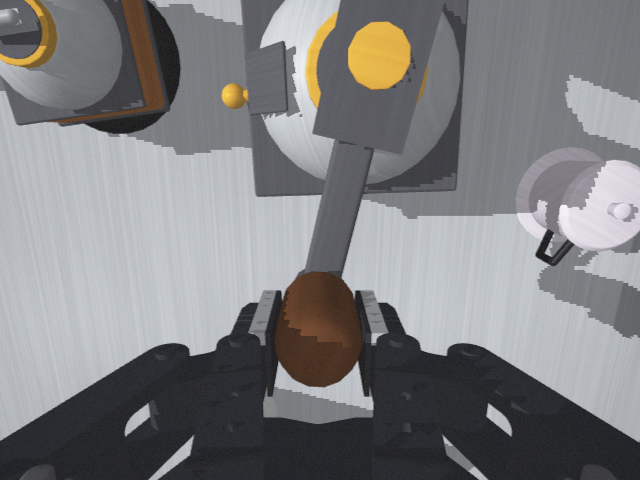

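>>> jog_arm(rows=[{"xyz": [0.011, -0.041, 0], "rot": [0, 0, 0], "gripper": 15}, {"xyz": [0.026, -0.081, 0], "rot": [0, 0, 0], "gripper": 15}, {"xyz": [0.044, -0.12, 0], "rot": [0, 0, 0], "gripper": 15}, {"xyz": [0.065, -0.157, 0], "rot": [0, 0, 0], "gripper": 15}, {"xyz": [0.09, -0.191, 0], "rot": [0, 0, 0], "gripper": 15}, {"xyz": [0.118, -0.224, 0], "rot": [0, 0, 0], "gripper": 15}, {"xyz": [0.148, -0.254, 0], "rot": [0, 0, 0], "gripper": 15}, {"xyz": [0.181, -0.28, 0], "rot": [0, 0, 0], "gripper": 15}, {"xyz": [0.216, -0.304, 0], "rot": [0, 0, 0], "gripper": 15}, {"xyz": [0.254, -0.325, 0], "rot": [0, 0, 0], "gripper": 15}])

```text
clock: 24.72
tcp_pos: [483.3, -236.8, 191.1]
tcp_rot: [179.9, 0.5, 90.0]
ft_force: [2.4, -11.2, 3.1]
opening: 28.6
```

>>> jog_arm(rows=[{"xyz": [0.039, -0.017, 0], "rot": [0, 0, 0], "gripper": 15}, {"xyz": [0.079, -0.031, 0], "rot": [0, 0, 0], "gripper": 15}, {"xyz": [0.121, -0.041, 0], "rot": [0, 0, 0], "gripper": 15}, {"xyz": [0.163, -0.047, 0], "rot": [0, 0, 0], "gripper": 15}, {"xyz": [0.206, -0.049, 0], "rot": [0, 0, 0], "gripper": 15}, {"xyz": [0.248, -0.048, 0], "rot": [0, 0, 0], "gripper": 15}, {"xyz": [0.291, -0.042, 0], "rot": [0, 0, 0], "gripper": 15}, {"xyz": [0.332, -0.033, 0], "rot": [0, 0, 0], "gripper": 15}, {"xyz": [0.373, -0.02, 0], "rot": [0, 0, 0], "gripper": 15}, {"xyz": [0.412, -0.004, 0], "rot": [0, 0, 0], "gripper": 15}])

```text
clock: 25.55
tcp_pos: [480.6, -150.5, 190.5]
tcp_rot: [-179.9, 0.1, 90.1]
ft_force: [0.3, -3.9, 5.1]
opening: 29.0
```

>>> jog_arm(rows=[{"xyz": [0.038, 0.02, 0], "rot": [0, 0, 0], "gripper": 15}, {"xyz": [0.074, 0.043, 0], "rot": [0, 0, 0], "gripper": 15}, {"xyz": [0.107, 0.069, 0], "rot": [0, 0, 0], "gripper": 15}, {"xyz": [0.138, 0.098, 0], "rot": [0, 0, 0], "gripper": 15}, {"xyz": [0.167, 0.13, 0], "rot": [0, 0, 0], "gripper": 15}, {"xyz": [0.192, 0.164, 0], "rot": [0, 0, 0], "gripper": 15}, {"xyz": [0.214, 0.201, 0], "rot": [0, 0, 0], "gripper": 15}, {"xyz": [0.233, 0.239, 0], "rot": [0, 0, 0], "gripper": 15}, {"xyz": [0.248, 0.279, 0], "rot": [0, 0, 0], "gripper": 15}, {"xyz": [0.26, 0.32, 0], "rot": [0, 0, 0], "gripper": 15}])

```text
clock: 26.38
tcp_pos: [543.7, -97.9, 190.1]
tcp_rot: [-179.7, 0.0, 90.1]
ft_force: [-2.8, -3.2, 6.6]
opening: 29.1
```

>>> jog_arm(rows=[{"xyz": [0.008, 0.042, 0], "rot": [0, 0, 0], "gripper": 15}, {"xyz": [0.012, 0.084, 0], "rot": [0, 0, 0], "gripper": 15}, {"xyz": [0.013, 0.127, 0], "rot": [0, 0, 0], "gripper": 15}, {"xyz": [0.009, 0.169, 0], "rot": [0, 0, 0], "gripper": 15}, {"xyz": [0.002, 0.211, 0], "rot": [0, 0, 0], "gripper": 15}, {"xyz": [-0.009, 0.253, 0], "rot": [0, 0, 0], "gripper": 15}, {"xyz": [-0.023, 0.293, 0], "rot": [0, 0, 0], "gripper": 15}, {"xyz": [-0.042, 0.331, 0], "rot": [0, 0, 0], "gripper": 15}, {"xyz": [-0.063, 0.368, 0], "rot": [0, 0, 0], "gripper": 15}, {"xyz": [-0.088, 0.403, 0], "rot": [0, 0, 0], "gripper": 15}])

```text
clock: 27.22
tcp_pos: [624.7, -113.7, 190.1]
tcp_rot: [-179.8, -0.2, 90.2]
ft_force: [-1.6, 2.5, 7.1]
opening: 28.5
```

>>> jog_arm(rows=[{"xyz": [-0.028, 0.032, 0], "rot": [0, 0, 0], "gripper": 15}, {"xyz": [-0.058, 0.062, 0], "rot": [0, 0, 0], "gripper": 15}, {"xyz": [-0.091, 0.089, 0], "rot": [0, 0, 0], "gripper": 15}, {"xyz": [-0.127, 0.113, 0], "rot": [0, 0, 0], "gripper": 15}, {"xyz": [-0.164, 0.133, 0], "rot": [0, 0, 0], "gripper": 15}, {"xyz": [-0.203, 0.151, 0], "rot": [0, 0, 0], "gripper": 15}, {"xyz": [-0.243, 0.164, 0], "rot": [0, 0, 0], "gripper": 15}, {"xyz": [-0.285, 0.174, 0], "rot": [0, 0, 0], "gripper": 15}, {"xyz": [-0.327, 0.18, 0], "rot": [0, 0, 0], "gripper": 15}, {"xyz": [-0.37, 0.183, 0], "rot": [0, 0, 0], "gripper": 15}])

```text
clock: 28.05
tcp_pos: [663.8, -187.5, 190.6]
tcp_rot: [179.9, -0.2, 90.2]
ft_force: [3.7, 2.5, 5.3]
opening: 28.4
```

>>> jog_arm(rows=[{"xyz": [-0.043, -0.001, 0], "rot": [0, 0, 0], "gripper": 15}, {"xyz": [-0.085, -0.007, 0], "rot": [0, 0, 0], "gripper": 15}, {"xyz": [-0.127, -0.016, 0], "rot": [0, 0, 0], "gripper": 15}, {"xyz": [-0.167, -0.029, 0], "rot": [0, 0, 0], "gripper": 15}, {"xyz": [-0.207, -0.045, 0], "rot": [0, 0, 0], "gripper": 15}, {"xyz": [-0.244, -0.065, 0], "rot": [0, 0, 0], "gripper": 15}, {"xyz": [-0.28, -0.088, 0], "rot": [0, 0, 0], "gripper": 15}, {"xyz": [-0.314, -0.114, 0], "rot": [0, 0, 0], "gripper": 15}, {"xyz": [-0.345, -0.143, 0], "rot": [0, 0, 0], "gripper": 15}, {"xyz": [-0.373, -0.175, 0], "rot": [0, 0, 0], "gripper": 15}])

```text
clock: 28.88
tcp_pos: [630.1, -264.6, 191.0]
tcp_rot: [179.8, 0.0, 90.2]
ft_force: [4.9, -3.4, 4.0]
opening: 28.7
```

>>> jog_arm(rows=[{"xyz": [-0.025, -0.034, 0], "rot": [0, 0, 0], "gripper": 15}, {"xyz": [-0.048, -0.071, 0], "rot": [0, 0, 0], "gripper": 15}, {"xyz": [-0.066, -0.109, 0], "rot": [0, 0, 0], "gripper": 15}, {"xyz": [-0.082, -0.149, 0], "rot": [0, 0, 0], "gripper": 15}, {"xyz": [-0.094, -0.19, 0], "rot": [0, 0, 0], "gripper": 15}, {"xyz": [-0.102, -0.231, 0], "rot": [0, 0, 0], "gripper": 15}, {"xyz": [-0.106, -0.274, 0], "rot": [0, 0, 0], "gripper": 15}, {"xyz": [-0.106, -0.316, 0], "rot": [0, 0, 0], "gripper": 15}, {"xyz": [-0.103, -0.359, 0], "rot": [0, 0, 0], "gripper": 15}, {"xyz": [-0.096, -0.401, 0], "rot": [0, 0, 0], "gripper": 15}])

```text
clock: 29.72
tcp_pos: [548.4, -285.5, 191.1]
tcp_rot: [179.9, 0.2, 90.1]
ft_force: [1.6, -5.9, 5.7]
opening: 28.5
```

>>> jog_arm(rows=[{"xyz": [0.011, -0.041, 0], "rot": [0, 0, 0], "gripper": 15}, {"xyz": [0.026, -0.081, 0], "rot": [0, 0, 0], "gripper": 15}, {"xyz": [0.044, -0.12, 0], "rot": [0, 0, 0], "gripper": 15}, {"xyz": [0.065, -0.157, 0], "rot": [0, 0, 0], "gripper": 15}, {"xyz": [0.09, -0.191, 0], "rot": [0, 0, 0], "gripper": 15}, {"xyz": [0.118, -0.224, 0], "rot": [0, 0, 0], "gripper": 15}, {"xyz": [0.148, -0.254, 0], "rot": [0, 0, 0], "gripper": 15}, {"xyz": [0.181, -0.28, 0], "rot": [0, 0, 0], "gripper": 15}, {"xyz": [0.216, -0.304, 0], "rot": [0, 0, 0], "gripper": 15}, {"xyz": [0.254, -0.325, 0], "rot": [0, 0, 0], "gripper": 15}])

```text
clock: 30.55
tcp_pos: [483.6, -237.4, 191.3]
tcp_rot: [179.9, 0.6, 90.0]
ft_force: [-0.2, -11.7, 3.6]
opening: 28.7
```

>>> jog_arm(rows=[{"xyz": [0.039, -0.017, 0], "rot": [0, 0, 0], "gripper": 15}, {"xyz": [0.079, -0.031, 0], "rot": [0, 0, 0], "gripper": 15}, {"xyz": [0.121, -0.041, 0], "rot": [0, 0, 0], "gripper": 15}, {"xyz": [0.163, -0.047, 0], "rot": [0, 0, 0], "gripper": 15}, {"xyz": [0.206, -0.049, 0], "rot": [0, 0, 0], "gripper": 15}, {"xyz": [0.248, -0.048, 0], "rot": [0, 0, 0], "gripper": 15}, {"xyz": [0.291, -0.042, 0], "rot": [0, 0, 0], "gripper": 15}, {"xyz": [0.332, -0.033, 0], "rot": [0, 0, 0], "gripper": 15}, {"xyz": [0.373, -0.02, 0], "rot": [0, 0, 0], "gripper": 15}, {"xyz": [0.412, -0.004, 0], "rot": [0, 0, 0], "gripper": 15}])

```text
clock: 31.38
tcp_pos: [480.8, -150.3, 190.6]
tcp_rot: [-179.9, 0.1, 90.1]
ft_force: [-1.2, -3.5, 6.1]
opening: 28.5
```

>>> jog_arm(rows=[{"xyz": [0.038, 0.02, 0], "rot": [0, 0, 0], "gripper": 15}, {"xyz": [0.074, 0.043, 0], "rot": [0, 0, 0], "gripper": 15}, {"xyz": [0.107, 0.069, 0], "rot": [0, 0, 0], "gripper": 15}, {"xyz": [0.138, 0.098, 0], "rot": [0, 0, 0], "gripper": 15}, {"xyz": [0.167, 0.13, 0], "rot": [0, 0, 0], "gripper": 15}, {"xyz": [0.192, 0.164, 0], "rot": [0, 0, 0], "gripper": 15}, {"xyz": [0.214, 0.201, 0], "rot": [0, 0, 0], "gripper": 15}, {"xyz": [0.233, 0.239, 0], "rot": [0, 0, 0], "gripper": 15}, {"xyz": [0.248, 0.279, 0], "rot": [0, 0, 0], "gripper": 15}, {"xyz": [0.26, 0.32, 0], "rot": [0, 0, 0], "gripper": 15}])

```text
clock: 32.22
tcp_pos: [543.7, -97.9, 190.1]
tcp_rot: [-179.7, 0.0, 90.1]
ft_force: [-3.4, -1.7, 6.1]
opening: 28.5
```

>>> jog_arm(rows=[{"xyz": [0.008, 0.042, 0], "rot": [0, 0, 0], "gripper": 15}, {"xyz": [0.012, 0.084, 0], "rot": [0, 0, 0], "gripper": 15}, {"xyz": [0.013, 0.127, 0], "rot": [0, 0, 0], "gripper": 15}, {"xyz": [0.009, 0.169, 0], "rot": [0, 0, 0], "gripper": 15}, {"xyz": [0.002, 0.211, 0], "rot": [0, 0, 0], "gripper": 15}, {"xyz": [-0.009, 0.253, 0], "rot": [0, 0, 0], "gripper": 15}, {"xyz": [-0.023, 0.293, 0], "rot": [0, 0, 0], "gripper": 15}, {"xyz": [-0.042, 0.331, 0], "rot": [0, 0, 0], "gripper": 15}, {"xyz": [-0.063, 0.368, 0], "rot": [0, 0, 0], "gripper": 15}, {"xyz": [-0.088, 0.403, 0], "rot": [0, 0, 0], "gripper": 15}])

```text
clock: 33.05
tcp_pos: [624.9, -113.9, 190.1]
tcp_rot: [-179.8, -0.2, 90.2]
ft_force: [-2.3, 3.0, 6.5]
opening: 28.3
```

>>> jog_arm(rows=[{"xyz": [-0.028, 0.032, 0], "rot": [0, 0, 0], "gripper": 15}, {"xyz": [-0.058, 0.062, 0], "rot": [0, 0, 0], "gripper": 15}, {"xyz": [-0.091, 0.089, 0], "rot": [0, 0, 0], "gripper": 15}, {"xyz": [-0.127, 0.113, 0], "rot": [0, 0, 0], "gripper": 15}, {"xyz": [-0.164, 0.133, 0], "rot": [0, 0, 0], "gripper": 15}, {"xyz": [-0.203, 0.151, 0], "rot": [0, 0, 0], "gripper": 15}, {"xyz": [-0.243, 0.164, 0], "rot": [0, 0, 0], "gripper": 15}, {"xyz": [-0.285, 0.174, 0], "rot": [0, 0, 0], "gripper": 15}, {"xyz": [-0.327, 0.18, 0], "rot": [0, 0, 0], "gripper": 15}, {"xyz": [-0.37, 0.183, 0], "rot": [0, 0, 0], "gripper": 15}])

```text
clock: 33.88
tcp_pos: [663.8, -187.9, 190.5]
tcp_rot: [180.0, -0.2, 90.2]
ft_force: [3.4, 3.4, 5.4]
opening: 28.8
```

>>> jog_arm(rows=[{"xyz": [-0.043, -0.001, 0], "rot": [0, 0, 0], "gripper": 15}, {"xyz": [-0.085, -0.007, 0], "rot": [0, 0, 0], "gripper": 15}, {"xyz": [-0.127, -0.016, 0], "rot": [0, 0, 0], "gripper": 15}, {"xyz": [-0.167, -0.029, 0], "rot": [0, 0, 0], "gripper": 15}, {"xyz": [-0.207, -0.045, 0], "rot": [0, 0, 0], "gripper": 15}, {"xyz": [-0.244, -0.065, 0], "rot": [0, 0, 0], "gripper": 15}, {"xyz": [-0.28, -0.088, 0], "rot": [0, 0, 0], "gripper": 15}, {"xyz": [-0.314, -0.114, 0], "rot": [0, 0, 0], "gripper": 15}, {"xyz": [-0.345, -0.143, 0], "rot": [0, 0, 0], "gripper": 15}, {"xyz": [-0.373, -0.175, 0], "rot": [0, 0, 0], "gripper": 15}])

```text
clock: 34.72
tcp_pos: [629.9, -264.9, 190.9]
tcp_rot: [179.8, 0.0, 90.1]
ft_force: [5.3, -3.2, 3.7]
opening: 28.6
```

>>> jog_arm(rows=[{"xyz": [-0.025, -0.034, 0], "rot": [0, 0, 0], "gripper": 15}, {"xyz": [-0.048, -0.071, 0], "rot": [0, 0, 0], "gripper": 15}, {"xyz": [-0.066, -0.109, 0], "rot": [0, 0, 0], "gripper": 15}, {"xyz": [-0.082, -0.149, 0], "rot": [0, 0, 0], "gripper": 15}, {"xyz": [-0.094, -0.19, 0], "rot": [0, 0, 0], "gripper": 15}, {"xyz": [-0.102, -0.231, 0], "rot": [0, 0, 0], "gripper": 15}, {"xyz": [-0.106, -0.26, 0], "rot": [0, 0, 0], "gripper": 15}, {"xyz": [-0.106, -0.28, 0], "rot": [0, 0, 0], "gripper": 15}, {"xyz": [-0.106, -0.29, 0], "rot": [0, 0, 0], "gripper": 15}, {"xyz": [-0.106, -0.29, 0], "rot": [0, 0, 0], "gripper": 15}])

```text
clock: 35.55
tcp_pos: [570.4, -287.3, 191.0]
tcp_rot: [179.9, 0.2, 90.1]
ft_force: [0.6, -5.2, 4.9]
opening: 28.7
```

>>> jog_arm(rows=[{"xyz": [0, 0, 0], "rot": [0, 0, 0], "gripper": 28}, {"xyz": [0, 0, 0], "rot": [0, 0, 0], "gripper": 32}, {"xyz": [0, 0, 0], "rot": [0, 0, 0], "gripper": 40}, {"xyz": [0, 0, 0], "rot": [0, 0, 0], "gripper": 55}, {"xyz": [0, 0, 0], "rot": [0, 0, 0], "gripper": 75}, {"xyz": [0, 0, 0], "rot": [0, 0, 0], "gripper": 80}, {"xyz": [0, 0, -0.05], "rot": [0, 0, 0], "gripper": 80}, {"xyz": [0, 0, -0.15], "rot": [0, 0, 0], "gripper": 80}, {"xyz": [0, 0, -0.27], "rot": [0, 0, 0], "gripper": 80}, {"xyz": [0, 0, -0.4], "rot": [0, 0, 0], "gripper": 80}])

```text
clock: 36.38
tcp_pos: [569.7, -285.2, 271.2]
tcp_rot: [-179.9, -0.1, 90.1]
ft_force: [0.5, 0.1, -0.8]
opening: 80.3
```

>>> jog_arm(rows=[{"xyz": [0, 0, -0.08], "rot": [0, 0, 0], "gripper": 80}, {"xyz": [0, 0, -0.13], "rot": [0, 0, 0], "gripper": 80}, {"xyz": [0, 0, -0.15], "rot": [0, 0, 0], "gripper": 80}, {"xyz": [0, 0, -0.15], "rot": [0, 0, 0], "gripper": 80}, {"xyz": [0, 0, -0.15], "rot": [0, 0, 0], "gripper": 80}, {"xyz": [0, 0, -0.15], "rot": [0, 0, 0], "gripper": 80}, {"xyz": [0, 0, -0.15], "rot": [0, 0, 0], "gripper": 80}, {"xyz": [0, 0, -0.15], "rot": [0, 0, 0], "gripper": 80}, {"xyz": [0, 0, -0.15], "rot": [0, 0, 0], "gripper": 80}, {"xyz": [0, 0, -0.15], "rot": [0, 0, 0], "gripper": 80}])

```text
clock: 37.22
tcp_pos: [570.1, -285.6, 300.1]
tcp_rot: [-180.0, -0.0, 90.1]
ft_force: [0.2, -0.3, -0.4]
opening: 80.3
```

Run:
```python
from h import *
f,K,W=cam("wrist"); p,r,o=pose();print(p,o["tcp_rot"],o["clock"],o["ft_force"],o["opening"])
cv2.imwrite("pics/w10.png",f[...,::-1])
print("cap",ring(f,K,W,187,(150,0,500,260),(8,100,50)))
for c in ("scene","wrist"):
  if c=="scene": snapshot(c)
  for t in ("crank_hub","knob","dispenser","wood_lid","soup_spoon","drip_filter"):
    print(c,t,[(round(d["score"],2),np.round(d["location"],1).tolist()) for d in landmark_of(c,t)][:3])
```

```text
[ 570.20004067 -285.61865986  300.20500969] [-1.79970525e+02 -1.44189785e-02  9.01375567e+01] 37.2667 [-0.26574889 -0.28328783 -0.39988207] 79.64708935614291
cap [ 571.16834239 -287.8713866    15.18950876]
scene crank_hub [(0.64, [568.3, -191.8, 165.4]), (0.57, [344.6, 187.2, 23.6])]
scene knob [(0.73, [571.1, -281.0, 204.6]), (0.68, [409.7, 84.5, 76.7])]
scene dispenser [(0.82, [477.2, -488.0, -1.7])]
scene wood_lid [(0.98, [752.8, 13.8, -5.5])]
scene soup_spoon [(0.69, [459.1, -14.0, -0.7])]
scene drip_filter [(0.85, [755.0, -267.1, -2.6])]
wrist crank_hub [(0.96, [566.6, -190.1, 168.4])]
wrist knob [(0.82, [569.3, -288.6, 205.5])]
wrist dispenser [(0.72, [472.9, -476.7, -0.5])]
wrist wood_lid []
wrist soup_spoon []
wrist drip_filter [(0.6, [758.1, -267.3, -0.8])]
```

View pics/w10.png

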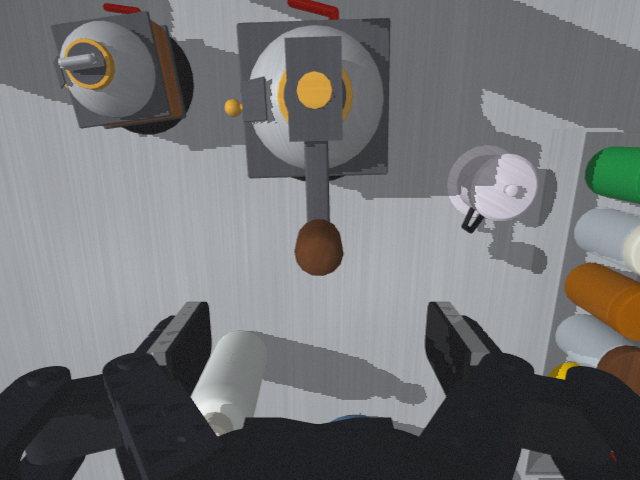

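```bash
python3 -c "
from cell import *
print(sign_off())"
```

```text
the job is handed in; nothing more can be done
None
```

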